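# Put the plug gauges back in their stand and nest their cups

### The arm

A 6-joint arm with a two-finger parallel gripper is mounted at the origin on the work surface. World frame = base frame: x ahead of the robot, y to its left, z up, the work surface at z = 0. Lengths are in m, angles in rad, forces in N, time in s.
With the tool pointing down it reaches from about 0.3 to 0.875 m from the base axis. Payload 4.2 kg.
Tool frame: the origin (TCP) lies on the centre line of the jaws, within the pads' length; the fingertips stand 25 mm ahead of it and the grasp point (between the pads) lies 6 mm ahead of it (bot.finger_overhang is the distance from the TCP to the fingertips, in m); z points along the fingers, y is the line along which they close (so a half turn about z gives the same grasp; the last joint's range is limited). The gripper opens to 85 mm and grips with 20 to 120 N. Pads are 22 mm wide; open, the fingers measure 114 mm over their backs; the gripper's body (76 mm by 85 mm) begins 54 mm behind the grasp point. The pads swing forward as they close: fully open they stand 13 mm farther back than shut.
Start: joints at [-1.259, 0.32, 1.565, -0, 1.257, -0.02], TCP at [0.187, -0.544, 0.256] pointing down, gripper open.
Joint ranges: [-3.11, 3.11], [-0.84, 2.01], [0.21, 2.61], [-1.34, 4.49], [0.05, 2.63], [-2.56, 2.56]. Speed limits (rad/s): [2.57, 2.57, 3.14, 3.14, 3.14, 3.14].

### API

Orientations are given as a 3x3 rotation matrix whose columns are the frame's x, y, z axes.
In Python, from plant import bot gives the robot as it stands.
- The arm moves only by the tool jog_arm, never from a script. Its argument "motion" is a list that holds one entry, the list of rows, each a list of 7 numbers: the shift along the tool's x, y, z in cm, then the turn, a rotation vector about the tool's x, y, z in degrees, then the opening, from -1 (shut) to 1 (fully open). A call has 1 to 10 rows; each row shifts and turns the commanded pose from where the row before left it, along the tool's axes as they then stand; what a row does not reach is not made up. A row lasts 1/12 s, in which the tool goes at most 41.7 mm and 7.16 degrees, less where a joint would pass 70% of its speed; a pose out of reach is approached as far as the arm can. A call is refused whole if a number of a shift passes 4.17 or a number of a turn 7.16, either way. A call with a gripper value outside its range is refused whole. The fingers move at their own pace and stop on an object; "newtons" is the grip in N (left out, the last holds). Time passes only in rows, so rows that do not move let the fingers close. It gives the time, the measured TCP pose, the force, the opening and the grip force at its end, in the units of the state.
- bot.get_obs(): the state, without advancing time (a new reading comes with each control period).
- bot.get_image(name): name is "scene" or "side" or "wrist"; returns the picture (420x560x3 uint8, red, green, blue); there is no depth.
- bot.camera_params(name): a dict with "camera_matrix" (3x3 intrinsics, pixels), "extrinsics" (4x4, takes a point from camera to world coordinates); the wrist camera has in their place "hand_eye" (4x4, takes a point from camera to tool coordinates, whose origin is the TCP and whose axes are the flange's). Camera axes: x right, y up, looking along -z (the intrinsics and any distortion apply to the point x, -y, -z); pixel columns grow to the right and rows downward; lengths in m; the calibration is good to about 2 mm. A picture is of the moment at which its call begins: read the wrist's pose just before it. camera_params takes no time and is no camera call.
- bot.finish_job(): hands the job in; it is judged then, once.
Trained networks look in the newest picture that a camera, given by its name, has taken for a name from the list of things; names that differ only in an ending like _2 or _b are one class to them, and where a whole thing is asked for, a point or a joint stands for the part that bears it (a point fixed in the world has none). Each returns a list of dicts, best first, with "score" (0 to 1); they miss things now and then, are a little off and sometimes report something else, mostly with a low value. They report only what shows in the picture. A call takes as long as a camera call. They do not tell look-alikes from the thing itself.
- bot.find_in(camera, label): "pixel" ([row, column] in pixels, amid what is visible of it).
- bot.silhouettes(camera, label): "region" (420x560 bool, what is visible of it) and "pixel" ([row, column] in pixels, amid what is visible of it).
- bot.place_of(camera, label): "pixel" ([row, column] in pixels: a listed point, or the origin of a listed thing).
The state is a dict: "time_s": time; "joints": joint angles; "joint_vel": joint speeds; "joint_torque": joint torques, N m; "ee_pos": TCP position; "eef_rot": TCP orientation; "wrist_force": force on the tool from outside, world axes, zero at the start; "torque": the same for the moment, N m; "grip_width": opening from 0.0 (shut) to 1.0 (fully open); "gripper_force": force on a finger pad.
Only numpy, scipy, OpenCV 4.12 (cv2) and the standard library are available. Lean on these libraries where they do the work, as an engineer would, in place of code of your own. Each camera call takes 0.05 s, during which the arm holds its last target. There are 200 camera calls.

### The job

The plug gauges have come back from the shop floor, each standing in its padded cup. Working from the thickest gauge down to the thinnest, put each one that is there back into its own bore of the blue stand: the fit is close, so start it leaning some 10 to 20 degrees with the low edge of its foot in the bore, then straighten it and slide it down until its collar rests on the stand. Nest all four cups, once empty, in one another by size, each standing flat on the floor of the next larger, the stack upright on the bench, and leave everything else where it is.

Things in the scene. Friction and masses are not known exactly. Their poses are not given: they have to be found in the camera images.
- gauge40_mid (a point): plug gauge with white handle, round, 118 mm long in all: from the foot up, a steel shank 40 mm in diameter and 58 mm long (its foot edge chamfered 2 mm), a collar 50 mm in diameter and 5 mm thick, and a plain round handle 22 mm in diameter and 55 mm long by which it is held (middle of the handle 31.5 mm above this point). 0.46 kg, varying by a quarter. Point at its centre, half-way up; z along the gauge from foot to handle. May be absent.
- gauge40_foot (a point): the centre of the foot face of gauge40, 59 mm below its centre; same axes
- cup80_mid (a point): white plastic cup that gauge40 travels in: straight round wall, 80 mm outside diameter, 74 mm inside, 70 mm high, floor (with its pad) 16 mm thick, 0.18 kg, loose on the bench. Point on its axis, half-way up (35 mm above its underside); z up. Gauge40, when present, stands in it on its foot, roughly upright, handle up
- bore40 (a point): the bore for gauge40 in the stand, marked by a white dot: 41 mm in diameter, straight through. Point at the centre of its mouth, on the stand's top face, z up. A gauge is fully home when its collar rests on the top face (foot 58 mm below the mouth)
- gauge34_mid (a point): plug gauge with yellow handle, round, 118 mm long in all: from the foot up, a steel shank 34 mm in diameter and 58 mm long (its foot edge chamfered 2 mm), a collar 44 mm in diameter and 5 mm thick, and a plain round handle 22 mm in diameter and 55 mm long by which it is held (middle of the handle 31.5 mm above this point). 0.41 kg, varying by a quarter. Point at its centre, half-way up; z along the gauge from foot to handle. May be absent.
- gauge34_foot (a point): the centre of the foot face of gauge34, 59 mm below its centre; same axes
- cup66_mid (a point): yellow plastic cup that gauge34 travels in: straight round wall, 66 mm outside diameter, 60 mm inside, 70 mm high, floor (with its pad) 16 mm thick, 0.16 kg, loose on the bench. Point on its axis, half-way up (35 mm above its underside); z up. Gauge34, when present, stands in it on its foot, roughly upright, handle up
- bore34 (a point): the bore for gauge34 in the stand, marked by a yellow dot: 35 mm in diameter, straight through. Point at the centre of its mouth, on the stand's top face, z up. A gauge is fully home when its collar rests on the top face (foot 58 mm below the mouth)
- gauge28_mid (a point): plug gauge with green handle, round, 118 mm long in all: from the foot up, a steel shank 28 mm in diameter and 58 mm long (its foot edge chamfered 2 mm), a collar 38 mm in diameter and 5 mm thick, and a plain round handle 22 mm in diameter and 55 mm long by which it is held (middle of the handle 31.5 mm above this point). 0.36 kg, varying by a quarter. Point at its centre, half-way up; z along the gauge from foot to handle. May be absent.
- gauge28_foot (a point): the centre of the foot face of gauge28, 59 mm below its centre; same axes
- cup52_mid (a point): green plastic cup that gauge28 travels in: straight round wall, 52 mm outside diameter, 46 mm inside, 70 mm high, floor (with its pad) 16 mm thick, 0.14 kg, loose on the bench. Point on its axis, half-way up (35 mm above its underside); z up. Gauge28, when present, stands in it on its foot, roughly upright, handle up
- bore28 (a point): the bore for gauge28 in the stand, marked by a green dot: 29 mm in diameter, straight through. Point at the centre of its mouth, on the stand's top face, z up. A gauge is fully home when its collar rests on the top face (foot 58 mm below the mouth)
- gauge22_mid (a point): plug gauge with red handle, round, 118 mm long in all: from the foot up, a steel shank 22 mm in diameter and 58 mm long (its foot edge chamfered 2 mm), a collar 32 mm in diameter and 5 mm thick, and a plain round handle 22 mm in diameter and 55 mm long by which it is held (middle of the handle 31.5 mm above this point). 0.32 kg, varying by a quarter. Point at its centre, half-way up; z along the gauge from foot to handle. May be absent.
- gauge22_foot (a point): the centre of the foot face of gauge22, 59 mm below its centre; same axes
- cup38_mid (a point): red plastic cup that gauge22 travels in: straight round wall, 38 mm outside diameter, 32 mm inside, 70 mm high, floor (with its pad) 16 mm thick, 0.12 kg, loose on the bench. Point on its axis, half-way up (35 mm above its underside); z up. Gauge22, when present, stands in it on its foot, roughly upright, handle up
- bore22 (a point): the bore for gauge22 in the stand, marked by a red dot: 23 mm in diameter, straight through. Point at the centre of its mouth, on the stand's top face, z up. A gauge is fully home when its collar rests on the top face (foot 58 mm below the mouth)
- stand: fixed blue gauge stand, 84 mm (x) by 310 mm (y) by 64 mm high, turned a little; origin at the centre of its underside. Four bores in a row 75 mm apart along its y axis: 40 at y +112.5 mm, 34 at +37.5, 28 at -37.5, 22 at -112.5 mm; colour dots on the side of its -x face
- ring_gauge: bystander: steel ring gauge, 68 mm across, 18 mm high; origin at the level of its underside
- loupe: bystander: black loupe, 42 mm across, 50 mm high; origin at the level of its underside
- oil_bottle: bystander: white oil bottle with red cap, 52 mm across, 150 mm high; origin at the level of its underside
- micrometer: bystander: green-framed micrometer lying on the bench, about 135 mm long, 16 mm high, origin amid its C frame; origin at the level of its underside
- sample_a: bystander: turned steel sample part, 36 mm across, 28 mm high; origin at the level of its underside
- switch_box: bystander: white switch box, 70 by 50 by 40 mm high; origin at the level of its underside
Things that resemble listed ones, but are neither listed nor needed, are in the scene too. What is shaped like the part that bears gauge28_mid but purple is not meant.

How it is judged:
On the way, in this order (a step that is already met when the one before it is completed fails the run):
1. the 40 mm gauge leans in its bore's mouth: tilted by more than 0.1 rad (6 degrees) with the low edge of its foot below the mouth (horizontal distance between gauge40_foot and bore40 below 0.012 m and angle between gauge40_mid's own z axis and vertical below 0.7 rad and ((angle between gauge40_mid's own z axis and vertical above 0.1 rad and z of gauge40_foot in the frame of bore40 below 0.0008 m) or (angle between gauge40_mid's own z axis and vertical above 0.15 rad and z of gauge40_foot in the frame of bore40 below 0.0015 m) or (angle between gauge40_mid's own z axis and vertical above 0.2 rad and z of gauge40_foot in the frame of bore40 below 0.002 m) or (angle between gauge40_mid's own z axis and vertical above 0.3 rad and z of gauge40_foot in the frame of bore40 below 0.003 m))), for 0.05 s.
2. the 40 mm gauge is upright and home, foot 56 mm or more down its bore (horizontal distance between gauge40_foot and bore40 below 0.003 m and z of gauge40_foot in the frame of bore40 below -0.056 m and angle between gauge40_mid's own z axis and vertical below 0.05 rad), for 0.2 s.
3. the 34 mm gauge leans in its bore's mouth: tilted by more than 0.1 rad (6 degrees) with the low edge of its foot below the mouth (horizontal distance between gauge34_foot and bore34 below 0.012 m and angle between gauge34_mid's own z axis and vertical below 0.7 rad and ((angle between gauge34_mid's own z axis and vertical above 0.1 rad and z of gauge34_foot in the frame of bore34 below 0.0008 m) or (angle between gauge34_mid's own z axis and vertical above 0.15 rad and z of gauge34_foot in the frame of bore34 below 0.0015 m) or (angle between gauge34_mid's own z axis and vertical above 0.2 rad and z of gauge34_foot in the frame of bore34 below 0.002 m) or (angle between gauge34_mid's own z axis and vertical above 0.3 rad and z of gauge34_foot in the frame of bore34 below 0.003 m))), for 0.05 s.
4. the 34 mm gauge is upright and home, foot 56 mm or more down its bore (horizontal distance between gauge34_foot and bore34 below 0.003 m and z of gauge34_foot in the frame of bore34 below -0.056 m and angle between gauge34_mid's own z axis and vertical below 0.05 rad), for 0.2 s.
5. the 28 mm gauge leans in its bore's mouth: tilted by more than 0.1 rad (6 degrees) with the low edge of its foot below the mouth (horizontal distance between gauge28_foot and bore28 below 0.012 m and angle between gauge28_mid's own z axis and vertical below 0.7 rad and ((angle between gauge28_mid's own z axis and vertical above 0.1 rad and z of gauge28_foot in the frame of bore28 below 0.0008 m) or (angle between gauge28_mid's own z axis and vertical above 0.15 rad and z of gauge28_foot in the frame of bore28 below 0.0015 m) or (angle between gauge28_mid's own z axis and vertical above 0.2 rad and z of gauge28_foot in the frame of bore28 below 0.002 m) or (angle between gauge28_mid's own z axis and vertical above 0.3 rad and z of gauge28_foot in the frame of bore28 below 0.003 m))), for 0.05 s.
6. the 28 mm gauge is upright and home, foot 56 mm or more down its bore (horizontal distance between gauge28_foot and bore28 below 0.003 m and z of gauge28_foot in the frame of bore28 below -0.056 m and angle between gauge28_mid's own z axis and vertical below 0.05 rad), for 0.2 s.
7. the 22 mm gauge leans in its bore's mouth: tilted by more than 0.1 rad (6 degrees) with the low edge of its foot below the mouth (horizontal distance between gauge22_foot and bore22 below 0.012 m and angle between gauge22_mid's own z axis and vertical below 0.7 rad and ((angle between gauge22_mid's own z axis and vertical above 0.1 rad and z of gauge22_foot in the frame of bore22 below 0.0008 m) or (angle between gauge22_mid's own z axis and vertical above 0.15 rad and z of gauge22_foot in the frame of bore22 below 0.0015 m) or (angle between gauge22_mid's own z axis and vertical above 0.2 rad and z of gauge22_foot in the frame of bore22 below 0.002 m) or (angle between gauge22_mid's own z axis and vertical above 0.3 rad and z of gauge22_foot in the frame of bore22 below 0.003 m))), for 0.05 s.
8. the 22 mm gauge is upright and home, foot 56 mm or more down its bore (horizontal distance between gauge22_foot and bore22 below 0.003 m and z of gauge22_foot in the frame of bore22 below -0.056 m and angle between gauge22_mid's own z axis and vertical below 0.05 rad), for 0.2 s.
At the end, for the whole second after the job is handed in: Every gauge present is upright (0.05 rad) in its own bore, foot at least 56 mm below the mouth and within 3 mm of its axis. Each cup stands in the next larger one: 12 to 20 mm higher, axes within 8 mm, upright within 0.06 rad; the largest stands on the bench (all of step 2 and all of step 4 and all of step 6 and all of step 8 and horizontal distance between cup66_mid and cup80_mid below 0.008 m and z of cup66_mid in the frame of cup80_mid between 0.012 and 0.02 m and angle between each of cup66_mid, cup52_mid, cup38_mid, cup80_mid's own z axis and vertical below 0.06 rad and horizontal distance between cup52_mid and cup66_mid below 0.008 m and z of cup52_mid in the frame of cup66_mid between 0.012 and 0.02 m and horizontal distance between cup38_mid and cup52_mid below 0.008 m and z of cup38_mid in the frame of cup52_mid between 0.012 and 0.02 m and height (world z) of cup80_mid between 0.031 and 0.039 m); the robot touches nothing.
It fails at once if a bystander is shifted by more than 3 cm (distance of any of ring_gauge, loupe, oil_bottle, micrometer, sample_a, switch_box from where it was at the start of the episode above 0.03 m).
Of gauge40, gauge34, gauge28, gauge22 only 3 to 4 are there at a start; the rules pass over those that are not, and their reading is None.
At some moment in a run one of cup80, cup66, cup52, cup38 may be knocked a few centimetres aside while the robot is not near it.
It also fails if it takes over 208 s, if anything falls off the work surface, if the arm or the gripper's body presses on something with over 40 N, if the wrist force passes 120 N, or if a joint passes its speed limit or range.

## Working session

There is one attempt and no reset: what is moved stays moved. The work goes in short steps, Python scripts to look and compute and a tool call to move; the robot and the scene stay as the last step left them, time stands still between calls to the robot, and variables do not carry over. Pictures are saved under pics/ and viewed, at most 14 in all, crops included, and the job is handed in when it is done.

Besides the shell and the picture viewer there is one more tool, called by a JSON object that holds its "op" and its "data". jog_arm: Moves the arm, as the interface text tells. Its arguments: {"type":"object","properties":{"motion":{"type":"array","items":{"type":"array","items":{"type":"array","items":{"type":"number"}}}},"newtons":{"type":"number"}},"required":["motion"]}

```bash
ls; mkdir -p pics; cat > h.py <<'E'
import numpy as np, cv2
from plant import bot
def cam(name):
    p=bot.camera_params(name); K=np.array(p["camera_matrix"])
    if "extrinsics" in p: T=np.array(p["extrinsics"])
    else:
        o=bot.get_obs(); W=np.eye(4); W[:3,:3]=o["eef_rot"]; W[:3,3]=o["ee_pos"]; T=W@np.array(p["hand_eye"])
    return K,T
def ray(KT,px):
    K,T=KT; d=np.linalg.inv(K)@[px[1],px[0],1]; d=T[:3,:3]@[d[0],-d[1],-d[2]]
    return T[:3,3],d
def at_z(KT,px,z):
    o,d=ray(KT,px); return o+d*(z-o[2])/d[2]
def proj(KT,P):
    K,T=KT; q=T[:3,:3].T@(np.asarray(P,float)-T[:3,3]); u=K@[q[0],-q[1],-q[2]]; return np.array([u[1]/u[2],u[0]/u[2]])
def tri(rays):
    A=np.zeros((3,3));b=np.zeros(3)
    for o,d in rays:
        d=d/np.linalg.norm(d);M=np.eye(3)-np.outer(d,d);A+=M;b+=M@o
    return np.linalg.solve(A,b)
def save(name,f):
    im=bot.get_image(name); cv2.imwrite("pics/"+f,cv2.cvtColor(im,cv2.COLOR_RGB2BGR)); return im
E
python3 - <<'E'
from h import *
np.set_printoptions(precision=4,suppress=True)
ims=[save(c,c+"0.png") for c in("scene","side")]
KS={c:cam(c) for c in("scene","side","wrist")}
for c in KS: print(c,bot.camera_params(c))
zs=dict(mid=0.016+0.059,cup=0.035,bore=0.064)
for l in ["gauge40_mid","gauge34_mid","gauge28_mid","gauge22_mid","cup80_mid","cup66_mid","cup52_mid","cup38_mid","bore40","bore34","bore28","bore22","stand"]:
    z=0.035 if 'cup' in l else 0.064 if 'bore' in l else 0 if l=='stand' else .075
    r={}
    for c in("scene","side"):
        for d in bot.place_of(c,l)[:2]:
            print(l,c,round(d["score"],2),np.round(d["pixel"],1),at_z(KS[c],d["pixel"],z)[:2])
            r.setdefault(c,ray(KS[c],d["pixel"]))
    if len(r)==2: print("   tri",tri(r.values()))
print(bot.get_obs()["time_s"])
cv2.imwrite("pics/both0.png",cv2.resize(cv2.vconcat([cv2.cvtColor(i,cv2.COLOR_RGB2BGR) for i in ims]),None,fx=.714,fy=.714))
E
```

```text
pics
scene {'camera_matrix': array([[384.6984,   0.    , 286.2725],
       [  0.    , 384.6984, 206.4329],
       [  0.    ,   0.    ,   1.    ]]), 'extrinsics': array([[ 0.8356, -0.3748,  0.4015,  0.9876],
       [ 0.5491,  0.5868, -0.5951, -0.6479],
       [-0.0126,  0.7177,  0.6962,  0.8564],
       [ 0.    ,  0.    ,  0.    ,  1.    ]])}
side {'camera_matrix': array([[412.7267,   0.    , 278.7468],
       [  0.    , 412.7267, 209.8082],
       [  0.    ,   0.    ,   1.    ]]), 'extrinsics': array([[-0.7274,  0.4227, -0.5405, -0.016 ],
       [-0.686 , -0.4296,  0.5873,  0.6098],
       [ 0.0161,  0.798 ,  0.6025,  0.7112],
       [ 0.    ,  0.    ,  0.    ,  1.    ]])}
wrist {'camera_matrix': array([[334.9402,   0.    , 277.8091],
       [  0.    , 334.9402, 207.8775],
       [  0.    ,   0.    ,   1.    ]]), 'hand_eye': array([[-0.0007,  0.9532,  0.3025,  0.0777],
       [ 1.    ,  0.0008, -0.0002, -0.0003],
       [-0.0004,  0.3025, -0.9532, -0.1174],
       [ 0.    ,  0.    ,  0.    ,  1.    ]])}
gauge40_mid scene 0.81 [255.8 200.3] [ 0.4503 -0.2529]
gauge40_mid side 0.76 [185
[... 1617 characters left out ...]
 0.76 [226.9 213.1] [0.6318 0.1429]
   tri [ 0.6421 -0.053   0.0399]
bore28 scene 0.77 [246.9 296. ] [ 0.6377 -0.0862]
bore28 scene 0.73 [202.1 335.2] [0.6436 0.1236]
bore28 side 0.86 [198.9 258.5] [ 0.6369 -0.0182]
bore28 side 0.76 [226.9 213.1] [0.6318 0.1429]
   tri [ 0.6421 -0.053   0.0399]
bore22 scene 0.77 [246.9 296. ] [ 0.6377 -0.0862]
bore22 scene 0.73 [202.1 335.2] [0.6436 0.1236]
bore22 side 0.86 [198.9 258.5] [ 0.6369 -0.0182]
bore22 side 0.76 [226.9 213.1] [0.6318 0.1429]
   tri [ 0.6421 -0.053   0.0399]
stand scene 0.98 [238.3 317.4] [0.6449 0.0209]
stand side 0.93 [225.6 247.6] [0.6335 0.0278]
stand side 0.39 [179.4 377.9] [ 0.5069 -0.4227]
   tri [ 0.641   0.0239 -0.006 ]
1.4
```

View pics/both0.png

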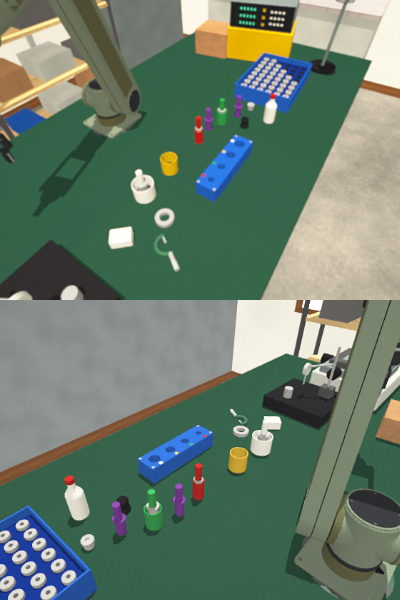

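```bash
cat >> h.py <<'E'
np.set_printoptions(precision=4,suppress=True)
from scipy.spatial.transform import Rotation as R
def go(pos,Rt=None):
    "print the shift (cm, current tool axes) and turn (deg, tool) to a target TCP pose"
    o=bot.get_obs(); Rc=np.array(o["eef_rot"]); print("shift cm",Rc.T@(np.array(pos)-o["ee_pos"])*100, end=" ")
    if Rt is not None: print("turn deg",np.degrees(R.from_matrix(Rc.T@Rt).as_rotvec()),end="")
    print()
E
python3 - <<'E'
from h import *
o=bot.get_obs(); print(o)
Rt=np.array([[1,0,0],[0,-1,0],[0,0,-1.]])
go([0.40,-0.05,0.33],Rt); go([0.40,-0.05,0.33],np.diag([-1,1,-1.]))
E
```

```text
{'time_s': 1.4, 'joints': array([-1.259 ,  0.3196,  1.5645, -0.    ,  1.2574, -0.02  ]), 'joint_vel': array([ 0.0019,  0.0001,  0.    , -0.0001,  0.0002,  0.0001]), 'joint_torque': array([  0.0014, -41.5409, -23.4414,   0.0001,   0.0002,  -0.    ]), 'ee_pos': array([ 0.1873, -0.5437,  0.2563]), 'eef_rot': array([[ 0.9455,  0.3257,  0.    ],
       [ 0.3257, -0.9455, -0.0001],
       [-0.    ,  0.0001, -1.    ]]), 'wrist_force': array([ 0.1436, -0.8529,  0.7305]), 'torque': array([ 0.0385,  0.0469, -0.0125]), 'gripper_force': 0.0, 'grip_width': 0.9958375318442045}
shift cm [ 36.1889 -39.7456  -7.3709] turn deg [ 0.0067 -0.0009 19.0095]
shift cm [ 36.1889 -39.7456  -7.3709] turn deg [   0.0013    0.0095 -160.9905]
```

View pics/side0.png

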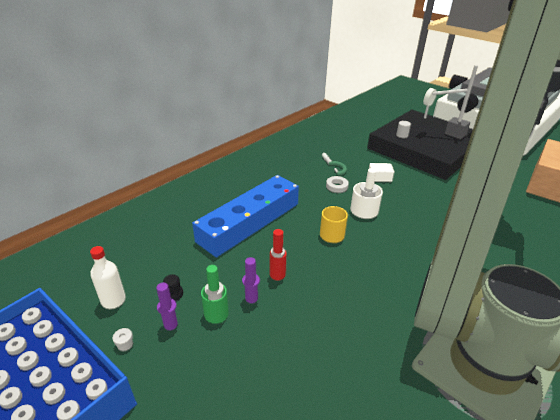

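{"op": "jog_arm", "data": {"motion": [[[0, 0, 0, 0, 0, 6.33, 0], [0, 0, 0, 0, 0, 6.33, 0], [0, 0, 0, 0, 0, 6.34, 0], [2, -2.35, -0.1, 0, 0, 0, 0], [2, -2.35, -0.1, 0, 0, 0, 0], [2, -2.35, -0.1, 0, 0, 0, 0], [2, -2.35, -0.1, 0, 0, 0, 0], [2, -2.35, -0.1, 0, 0, 0, 0], [2, -2.35, -0.1, 0, 0, 0, 0], [2, -2.35, -0.1, 0, 0, 0, 0]]]}}

```text
time_s: 2.23
ee_pos: [0.328, -0.3779, 0.2635]
eef_rot: [[1.0, -0.0, 0.0], [-0.0, -1.0, -0.0], [0.0, 0.0, -1.0]]
wrist_force: [1.1, -0.0, 0.0]
grip_width: 0.499
gripper_force: 0.0
```

{"op": "jog_arm", "data": {"motion": [[[1.7, -2, -0.1, 0, 0, 0, 0], [1.7, -2, -0.1, 0, 0, 0, 0], [1.7, -2, -0.1, 0, 0, 0, 0], [1.7, -2, -0.1, 0, 0, 0, 0], [1.7, -2, -0.1, 0, 0, 0, 0], [1.7, -2, -0.1, 0, 0, 0, 0], [1.7, -2, -0.1, 0, 0, 0, 0], [1.7, -2, -0.1, 0, 0, 0, 0], [1.7, -2, -0.1, 0, 0, 0, 0], [1.7, -2, -0.1, 0, 0, 0, 0]]]}}

```text
time_s: 3.07
ee_pos: [0.498, -0.178, 0.2735]
eef_rot: [[1.0, 0.0, 0.0], [0.0, -1.0, -0.0], [0.0, 0.0, -1.0]]
wrist_force: [0.6, 0.1, -0.9]
grip_width: 0.499
gripper_force: 0.0
```

{"op": "jog_arm", "data": {"motion": [[[1.7, -2, -0.1, 0, 0, 0, 0], [1.7, -2, -0.1, 0, 0, 0, 0], [1.7, -2, -0.1, 0, 0, 0, 0], [1.7, -2, -0.1, 0, 0, 0, 0], [1.7, -2, -0.1, 0, 0, 0, 0], [1.7, -2, -0.1, 0, 0, 0, 0], [1.7, -2, -0.1, 0, 0, 0, 0], [1.7, -2, -0.1, 0, 0, 0, 0], [1.7, -2, -0.1, 0, 0, 0, 0], [0, 0, 0, 0, 0, 0, 0]]]}}

```text
time_s: 3.9
ee_pos: [0.6528, 0.0046, 0.2817]
eef_rot: [[1.0, 0.004, 0.002], [0.004, -1.0, 0.002], [0.002, -0.002, -1.0]]
wrist_force: [-0.4, -0.1, 0.1]
grip_width: 0.501
gripper_force: 0.0
```

```bash
python3 - <<'E'
from h import *
KT=cam("wrist"); im=save("wrist","w1.png"); o=bot.get_obs(); print(o["ee_pos"],o["eef_rot"])
for l in ["bore40","bore34","bore28","bore22"]:
    for d in bot.place_of("wrist",l)[:4]: print(l,round(d["score"],2),np.array(d["pixel"]),at_z(KT,d["pixel"],.064))
for d in bot.place_of("wrist","stand")[:1]: print("stand",at_z(KT,d["pixel"],0))
E
```

```text
[0.6512 0.0027 0.2816] [[ 1.      0.0029 -0.0003]
 [ 0.0029 -1.      0.0002]
 [-0.0003 -0.0002 -1.    ]]
bore40 0.96 [187.4 305.4] [ 0.6467 -0.0231  0.064 ]
bore40 0.88 [188.8 383.2] [ 0.6455 -0.1033  0.064 ]
bore40 0.76 [192.5 163.9] [0.6407 0.1232 0.064 ]
bore40 0.6 [188.1 234. ] [0.6457 0.0504 0.064 ]
bore34 0.96 [187.4 305.4] [ 0.6467 -0.0231  0.064 ]
bore34 0.88 [188.8 383.2] [ 0.6455 -0.1033  0.064 ]
bore34 0.76 [192.5 163.9] [0.6407 0.1232 0.064 ]
bore34 0.6 [188.1 234. ] [0.6457 0.0504 0.064 ]
bore28 0.96 [187.4 305.4] [ 0.6467 -0.0231  0.064 ]
bore28 0.88 [188.8 383.2] [ 0.6455 -0.1033  0.064 ]
bore28 0.76 [192.5 163.9] [0.6407 0.1232 0.064 ]
bore28 0.6 [188.1 234. ] [0.6457 0.0504 0.064 ]
bore22 0.96 [187.4 305.4] [ 0.6467 -0.0231  0.064 ]
bore22 0.88 [188.8 383.2] [ 0.6455 -0.1033  0.064 ]
bore22 0.76 [192.5 163.9] [0.6407 0.1232 0.064 ]
bore22 0.6 [188.1 234. ] [0.6457 0.0504 0.064 ]
stand [0.6441 0.0149 0.    ]
```

View pics/w1.png

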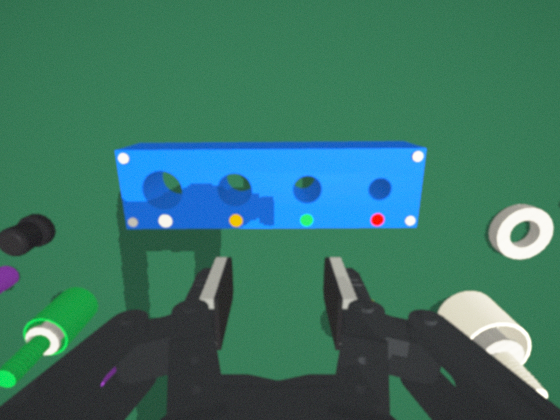

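```bash
cat >> h.py <<'E'
from scipy.optimize import minimize
from scipy.ndimage import map_coordinates, gaussian_filter
BY={40:.1125,34:.0375,28:-.0375,22:-.1125}
TH=np.linspace(0,2*np.pi,72,endpoint=False)
def samp(g,KT,c,r,z=.064,th=TH):
    P=np.array([proj(KT,[c[0]+r*np.cos(t),c[1]+r*np.sin(t),z]) for t in th]).T
    return map_coordinates(g,P,order=1,mode="nearest")
def rimscore(g,KT,c,r,th=TH,dr=.0012):
    return np.clip(samp(g,KT,c,r+dr,th=th)-samp(g,KT,c,r-dr,th=th),-10,60).mean()
def stand_fit(im,KT,x0,bores=(40,34,28,22),z=.064):
    g=gaussian_filter(im[:,:,2].astype(float),.7)
    def f(p):
        s=0
        for b in bores:
            c=np.array([p[0],p[1]])+BY[b]*np.array([-np.sin(p[2]),np.cos(p[2])]); s+=rimscore(g,KT,c,b/2000+.0005)
        return -s/len(bores)
    best=None
    for dx in(-.003,0,.003):
        for dy in(-.003,0,.003):
            m=minimize(f,np.array(x0)+[dx,dy,0],method="Nelder-Mead",options=dict(initial_simplex=np.array(x0)+[dx,dy,0]+np.array([[0,0,0],[.002,0,0],[0,.002,0],[0,0,.01]])))
            if best is None or m.fun<best.fun: best=m
    return best.x,-best.fun
E
python3 - <<'E'
from h import *
KT=cam("wrist"); im=cv2.cvtColor(cv2.imread("pics/w1.png"),cv2.COLOR_BGR2RGB)
p,s=stand_fit(im,KT,[.6446,.0118,.021]); print(p,s)
g=gaussian_filter(im[:,:,2].astype(float),.7)
big=cv2.resize(cv2.cvtColor(im,cv2.COLOR_RGB2BGR)[135:235,110:430],None,fx=2.5,fy=2.5,interpolation=cv2.INTER_CUBIC)
for b in BY:
    c=p[:2]+BY[b]*np.array([-np.sin(p[2]),np.cos(p[2])]); print(b,c,proj(KT,[*c,.064]))
    f=lambda q:-rimscore(g,KT,q,b/2000+.0005)
    m=minimize(f,c,method="Nelder-Mead",options=dict(initial_simplex=c+np.array([[0,0],[.002,0],[0,.002]])));print("  own",m.x,-m.fun)
    for t in TH:
        q=proj(KT,[c[0]+(b/2000+.0005)*np.cos(t),c[1]+(b/2000+.0005)*np.sin(t),.064]); cv2.circle(big,(int((q[1]-110+.5)*2.5),int((q[0]-135+.5)*2.5)),0,(0,255,255),-1)
cv2.imwrite("pics/w1fit.png",big)
g40=np.array([.4495,-.2535])
KS={c:cam(c) for c in("scene","side")}
go([.4495,-.2535,.20]); 
E
```

```text
[0.6405 0.0076 0.0064] 42.53587778013005
40 [0.6398 0.1201] [190.3181 161.9177]
  own [0.6399 0.1194] 39.47053848231257
34 [0.6403 0.0451] [189.7409 234.3893]
  own [0.6403 0.0451] 38.3633862804858
28 [ 0.6408 -0.0299] [189.1633 306.9177]
  own [ 0.6414 -0.0295] 48.86161118744406
22 [ 0.6413 -0.1049] [188.5853 379.503 ]
  own [ 0.6411 -0.1048] 46.976132947212825
shift cm [-19.9805  25.3632   8.2646]
```

View pics/w1fit.png

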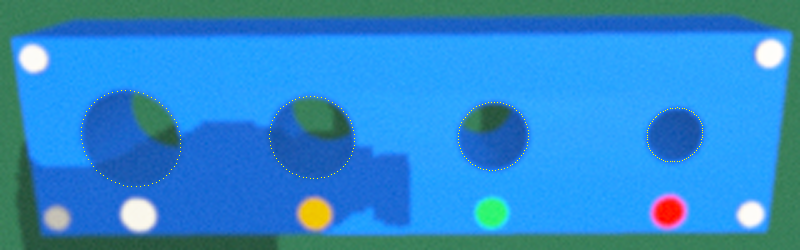

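{"op": "jog_arm", "data": {"motion": [[[-1.3, 1.6, 0.4, 0, 0, 0, 0.3], [-1.3, 1.6, 0.4, 0, 0, 0, 0.3], [-1.3, 1.6, 0.4, 0, 0, 0, 0.3], [-1.3, 1.6, 0.4, 0, 0, 0, 0.3], [-1.3, 1.6, 0.4, 0, 0, 0, 0.3], [-1.3, 1.6, 0.4, 0, 0, 0, 0.3], [-1.3, 1.6, 0.4, 0, 0, 0, 0.3], [-1.3, 1.6, 0.4, 0, 0, 0, 0.3], [-1.3, 1.6, 0.4, 0, 0, 0, 0.3], [-1.3, 1.6, 0.4, 0, 0, 0, 0.3]]]}}

```text
time_s: 5.03
ee_pos: [0.5187, -0.1604, 0.2426]
eef_rot: [[1.0, -0.001, 0.001], [-0.001, -1.0, -0.0], [0.001, 0.0, -1.0]]
wrist_force: [-0.6, 0.4, 0.2]
grip_width: 0.652
gripper_force: 0.0
```

{"op": "jog_arm", "data": {"motion": [[[-1.3, 1.6, 0.4, 0, 0, 0, 0.3], [-1.3, 1.6, 0.4, 0, 0, 0, 0.3], [-1.3, 1.6, 0.4, 0, 0, 0, 0.3], [-1.3, 1.6, 0.4, 0, 0, 0, 0.3], [-1.3, 1.6, 0.4, 0, 0, 0, 0.3], [0, 1.4, 0.6, 0, 0, 0, 0.3], [0, 0, 0, 0, 0, 0, 0.3], [0, 0, 0, 0, 0, 0, 0.3], [0, 0, 0, 0, 0, 0, 0.3]]]}}

```text
time_s: 5.78
ee_pos: [0.4557, -0.253, 0.2165]
eef_rot: [[1.0, -0.0, 0.001], [-0.0, -1.0, 0.0], [0.001, -0.0, -1.0]]
wrist_force: [0.0, 0.6, -0.0]
grip_width: 0.649
gripper_force: 0.0
```

```bash
python3 - <<'E'
from h import *
KT=cam("wrist"); im=save("wrist","w2.png"); o=bot.get_obs(); print(o["ee_pos"],o["eef_rot"])
for l,z in [("gauge40_mid",.075),("gauge40_foot",.016),("cup80_mid",.035)]:
    for d in bot.place_of("wrist",l)[:2]: print(l,round(d["score"],2),np.array(d["pixel"]),at_z(KT,d["pixel"],z))
E
```

```text
[ 0.4558 -0.2528  0.2165] [[ 1.      0.0005  0.0006]
 [ 0.0005 -1.      0.0001]
 [ 0.0006 -0.0001 -1.    ]]
gauge40_mid 0.63 [214.4 285.1] [ 0.4457 -0.2586  0.075 ]
gauge40_foot 0.9 [195.3 283.8] [ 0.4455 -0.2586  0.016 ]
```

View pics/w2.png

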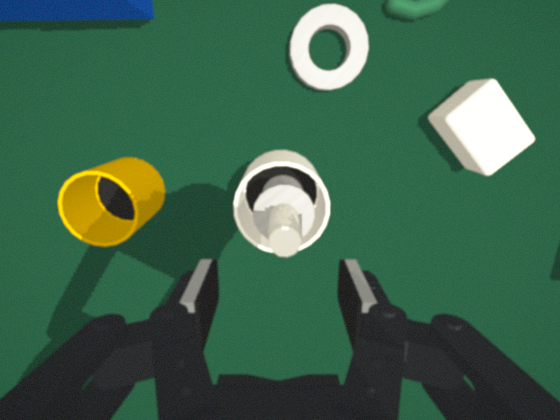

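```bash
python3 - <<'E'
from h import *
KT=cam("wrist")
print(at_z(KT,(239,286),.134),at_z(KT,(207,285),.079),at_z(KT,(202,282),.07))
go([.4456,-.2585,.1125])
E
```

```text
[ 0.4489 -0.2575  0.134 ] [ 0.4533 -0.258   0.079 ] [ 0.4547 -0.2557  0.07  ]
shift cm [-1.0187  0.5946 10.3972]
```

{"op": "jog_arm", "data": {"motion": [[[-0.9, 0.5, 0.4, 0, 0, 0, 0.3], [0, 0, 2, 0, 0, 0, 0.3], [0, 0, 2, 0, 0, 0, 0.3], [0, 0, 2, 0, 0, 0, 0.3], [0, 0, 2, 0, 0, 0, 0.3], [0, 0, 1, 0, 0, 0, 0.3], [0, 0, 1, 0, 0, 0, 0.3], [0, 0, 0, 0, 0, 0, 0.3], [0, 0, 0, 0, 0, 0, -1], [0, 0, 0, 0, 0, 0, -1]]], "newtons": 60}}

```text
time_s: 6.82
ee_pos: [0.4469, -0.2585, 0.1132]
eef_rot: [[1.0, 0.0, 0.002], [0.0, -1.0, -0.001], [0.002, 0.001, -1.0]]
wrist_force: [0.1, -0.5, 1.0]
grip_width: 0.378
gripper_force: 0.0
```

{"op": "jog_arm", "data": {"motion": [[[0, 0, 0, 0, 0, 0, -1], [0, 0, 0, 0, 0, 0, -1], [0, 0, 0, 0, 0, 0, -1], [0, 0, 0, 0, 0, 0, -1], [0, 0, 0, 0, 0, 0, -1]]]}}

```text
time_s: 7.23
ee_pos: [0.4469, -0.2583, 0.1134]
eef_rot: [[1.0, 0.0, 0.002], [0.0, -1.0, -0.001], [0.002, 0.001, -1.0]]
wrist_force: [0.1, 2.2, 5.0]
grip_width: 0.242
gripper_force: 58.7
```

{"op": "jog_arm", "data": {"motion": [[[0, 0, -2, 0, 0, 0, -1], [0, 0, -3.9, 0, 0, 0, -1], [0, 0, -3.9, 0, 0, 0, -1], [0, 0, -3.9, 0, 0, 0, -1], [1.4, -3.15, 0, 0, 0, 0, -1], [1.4, -3.15, 0, 0, 0, 0, -1], [1.4, -3.15, 0, 0, 0, 0, -1], [1.4, -3.15, 0, 0, 0, 0, -1], [1.4, -3.15, 0, 0, 0, 0, -1], [1.4, -3.15, 0, 0, 0, 0, -1]]]}}

```text
time_s: 8.07
ee_pos: [0.5299, -0.0676, 0.2483]
eef_rot: [[1.0, 0.0, -0.002], [0.0, -1.0, -0.0], [-0.002, 0.0, -1.0]]
wrist_force: [0.4, -0.3, -4.7]
grip_width: 0.242
gripper_force: 59.8
```

{"op": "jog_arm", "data": {"motion": [[[1.4, -3.15, 0, 0, 0, 0, -1], [1.4, -3.15, 0, 0, 0, 0, -1], [1.4, -3.15, 0, 0, 0, 0, -1], [1.4, -3.15, 0, 0, 0, 0, -1], [1.4, -3.15, 0, 0, 0, 0, -1], [1.4, -3.15, 0, 0, 0, 0, -1], [0, 0, 2, 0, 0, 0, -1], [0, 0, 2, 0, 0, 0, -1], [0, 0, 1.2, 0, 0, 0, -1], [0, 0, 0, 0, 0, 0, -1]]]}}

```text
time_s: 8.9
ee_pos: [0.6116, 0.1198, 0.1925]
eef_rot: [[1.0, 0.001, -0.009], [0.001, -1.0, -0.002], [-0.009, 0.002, -1.0]]
wrist_force: [-1.2, 0.1, -4.6]
grip_width: 0.24
gripper_force: 60.0
```

{"op": "jog_arm", "data": {"motion": [[[0, 0, 0, 0, 5, 0, -1], [0, 0, 0, 0, 5, 0, -1], [0, 0, 0, 0, 5, 0, -1], [0, 0, 0, 0, 0, 0, -1], [0, 0, 0, 0, 0, 0, -1]]]}}

```text
time_s: 9.32
ee_pos: [0.613, 0.1197, 0.1975]
eef_rot: [[0.967, 0.0, 0.256], [0.0, -1.0, -0.0], [0.256, 0.0, -0.967]]
wrist_force: [0.1, -0.6, -3.5]
grip_width: 0.245
gripper_force: 60.2
```

```bash
python3 - <<'E'
from h import *
KT=cam("wrist"); im=save("wrist","w3.png"); o=bot.get_obs(); print(o["ee_pos"],o["eef_rot"],o["wrist_force"])
p,s=stand_fit(im,KT,[.6405,.0076,.0064]); print(p,s)
Rm=np.array(o["eef_rot"]);f=Rm@[0,0,.0974]+o["ee_pos"]; print("foot",f,proj(KT,f))
big=cv2.resize(cv2.cvtColor(im,cv2.COLOR_RGB2BGR)[60:330,130:490],None,fx=2.2,fy=2.2,interpolation=cv2.INTER_CUBIC)
def dot(P,col):
    q=proj(KT,P); cv2.circle(big,(int((q[1]-130+.5)*2.2),int((q[0]-60+.5)*2.2)),0,col,-1)
for b in BY:
    c=p[:2]+BY[b]*np.array([-np.sin(p[2]),np.cos(p[2])])
    for t in TH: dot([c[0]+(b/2000+.0005)*np.cos(t),c[1]+(b/2000+.0005)*np.sin(t),.064],(0,255,255))
for t in TH:
    dot(Rm@[.020*np.cos(t),.02*np.sin(t),.0974-.002]+o["ee_pos"],(0,0,255))
    dot(Rm@[.025*np.cos(t),.025*np.sin(t),.0974-.063]+o["ee_pos"],(255,0,255))
cv2.imwrite("pics/w3f.png",big)
E
```

```text
[0.6144 0.1198 0.1979] [[ 0.9662  0.      0.2579]
 [ 0.     -1.     -0.    ]
 [ 0.2579  0.0001 -0.9662]] [ 0.8113 -0.3722 -4.2821]
[0.6445 0.0127 0.0086] 49.018274101630354
foot [0.6395 0.1198 0.1038] [218.7645 277.973 ]
```

View pics/w3f.png

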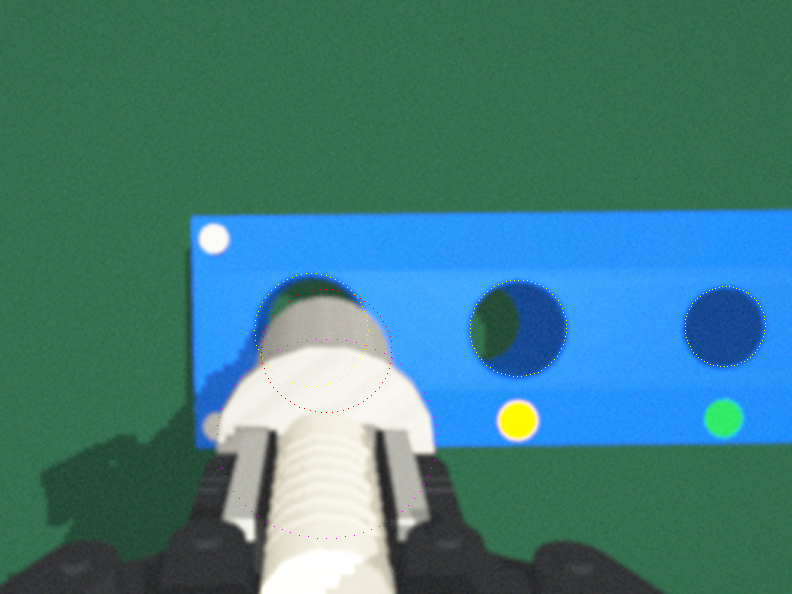

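{"op": "jog_arm", "data": {"motion": [[[-0.23, -0.54, 0.2, 0, 0, 0, -1], [0, 0, 1, 0, 0, 0, -1], [0, 0, 1, 0, 0, 0, -1], [0, 0, 1, 0, 0, 0, -1], [0, 0, 0, 0, 0, 0, -1], [0, 0, 0, 0, 0, 0, -1], [0, 0, 0, 0, 0, 0, -1], [0, 0, 0, 0, 0, 0, -1]]]}}

```text
time_s: 10.03
ee_pos: [0.6206, 0.1253, 0.1661]
eef_rot: [[0.966, 0.0, 0.26], [0.0, -1.0, 0.0], [0.26, -0.0, -0.966]]
wrist_force: [-0.3, 0.2, -4.1]
grip_width: 0.241
gripper_force: 60.3
```

```bash
cat >> h.py <<'E'
def look(tag,b,L,x0=(.6445,.0127,.0086),others=None,off=0.,crop=True):
    "wrist picture with gauge b held (foot L ahead of TCP, off along tool x): fit stand, draw, print bore & foot"
    KT=cam("wrist"); o=bot.get_obs(); im=bot.get_image("wrist"); Rm=np.array(o["eef_rot"]); e=np.array(o["ee_pos"])
    p,s=stand_fit(im,KT,list(x0),others or [k for k in BY if k!=b]); c=p[:2]+BY[b]*np.array([-np.sin(p[2]),np.cos(p[2])])
    f=Rm@[off,0,L]+e; print("stand",p,round(s,1),"bore",c,"foot",f,"F",o["wrist_force"],"t",o["time_s"])
    q=proj(KT,f); r0,c0=int(q[0])-110,int(q[1])-130
    pad=cv2.copyMakeBorder(cv2.cvtColor(im,cv2.COLOR_RGB2BGR),200,200,200,200,cv2.BORDER_CONSTANT)
    S=3; big=cv2.resize(pad[r0+200:r0+400,c0+200:c0+460],None,fx=S,fy=S,interpolation=cv2.INTER_CUBIC)
    def dot(P,col):
        q=proj(KT,P); cv2.circle(big,(int((q[1]-c0+.5)*S),int((q[0]-r0+.5)*S)),0,col,-1)
    for t in TH:
        dot([c[0]+(b/2000+.0005)*np.cos(t),c[1]+(b/2000+.0005)*np.sin(t),.064],(0,255,255))
        dot(Rm@[b/2000*np.cos(t)+off,b/2000*np.sin(t),L-.002]+e,(0,0,255))
    cv2.imwrite("pics/"+tag,big)
    d=np.array([c[0],c[1],.064])-f; print("bore-foot world mm",d*1e3,"tool cm",Rm.T@d*100)
E
python3 -c "
from h import *
look('w4.png',40,.0974,others=(34,28),off=-.0015)"
```

```text
stand [ 0.6442  0.013  -0.0008] 60.0 bore [0.6443 0.1255] foot [0.6444 0.1253 0.0717] F [-0.3427  0.2136 -4.1349] t 10.0333
bore-foot world mm [-0.1576  0.1425 -7.6725] tool cm [-0.2143 -0.0142  0.7369]
```

View pics/w4.png

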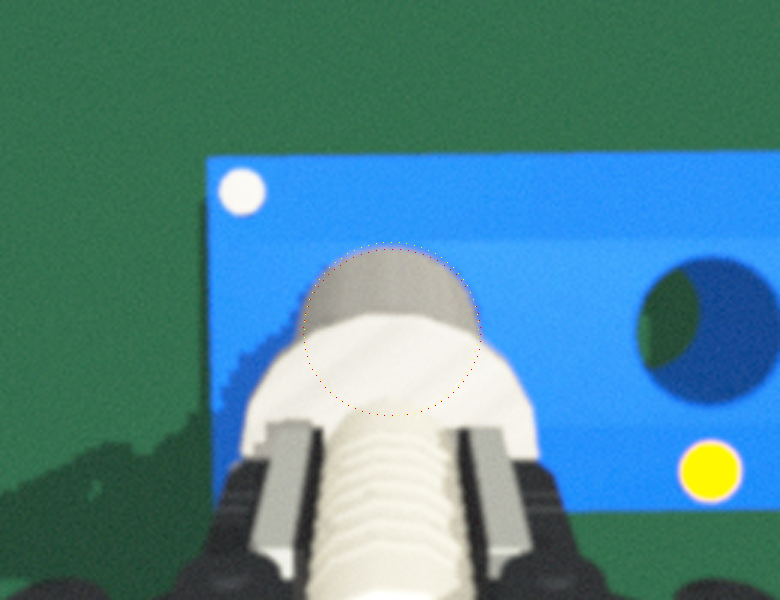

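{"op": "jog_arm", "data": {"motion": [[[-0.05, 0, 0.17, 0, 0, 0, -1], [-0.05, 0, 0.17, 0, 0, 0, -1], [-0.05, 0, 0.17, 0, 0, 0, -1], [-0.04, 0, 0.17, 0, 0, 0, -1], [0, 0, 0, 0, 0, 0, -1], [0, 0, 0, 0, 0, 0, -1], [0, 0, 0, 0, 0, 0, -1]]]}}

```text
time_s: 10.67
ee_pos: [0.6202, 0.1253, 0.1587]
eef_rot: [[0.966, 0.0, 0.259], [0.0, -1.0, -0.0], [0.259, 0.0, -0.966]]
wrist_force: [-0.4, -0.3, -4.4]
grip_width: 0.242
gripper_force: 60.3
```

{"op": "jog_arm", "data": {"motion": [[[0.49, 0, 0.013, 0, -3, 0, -1], [0.49, 0, 0.013, 0, -3, 0, -1], [0.49, 0, 0.013, 0, -3, 0, -1], [0.49, 0, 0.013, 0, -3, 0, -1], [0.49, 0, 0.013, 0, -3, 0, -1], [0, 0, 0, 0, 0, 0, -1], [0, 0, 0, 0, 0, 0, -1], [0, 0, 0, 0, 0, 0, -1]]]}}

```text
time_s: 11.33
ee_pos: [0.6438, 0.1253, 0.1616]
eef_rot: [[1.0, 0.0, 0.0], [0.0, -1.0, -0.0], [0.0, 0.0, -1.0]]
wrist_force: [0.9, -0.2, -4.1]
grip_width: 0.243
gripper_force: 60.1
```

```bash
python3 -c "
from h import *
print(bot.get_obs()['ee_pos'],bot.get_obs()['eef_rot'])
look('w5.png',40,.0974,others=(34,28,22),off=-.0015)"
```

```text
[0.6438 0.1253 0.1616] [[ 1.      0.0002  0.0001]
 [ 0.0002 -1.     -0.0003]
 [ 0.0001  0.0003 -1.    ]]
stand [0.6448 0.0131 0.0098] 39.4 bore [0.6437 0.1256] foot [0.6423 0.1253 0.0642] F [ 0.9007 -0.2308 -4.1237] t 11.3333
bore-foot world mm [ 1.3894  0.3043 -0.1901] tool cm [ 0.1389 -0.0304  0.019 ]
```

View pics/w5.png

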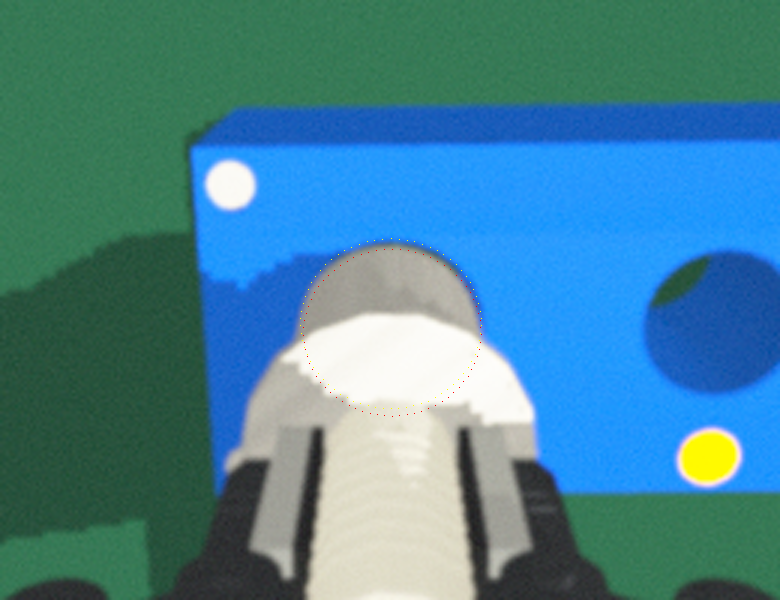

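{"op": "jog_arm", "data": {"motion": [[[0.11, -0.03, 0, 0, 0, 0, -1], [0, 0, 0.1, 0, 0, 0, -1], [0, 0, 0.1, 0, 0, 0, -1], [0, 0, 0.1, 0, 0, 0, -1], [0, 0, 0, 0, 0, 0, -1], [0, 0, 0, 0, 0, 0, -1]]]}}

```text
time_s: 11.88
ee_pos: [0.645, 0.1254, 0.159]
eef_rot: [[1.0, 0.0, -0.001], [0.0, -1.0, -0.001], [-0.001, 0.001, -1.0]]
wrist_force: [-2.3, -1.4, -1.6]
grip_width: 0.244
gripper_force: 60.2
```

{"op": "jog_arm", "data": {"motion": [[[-0.04, 0.02, 0.05, 0, 0, 0, -1], [0, 0, 0.1, 0, 0, 0, -1], [0, 0, 0.1, 0, 0, 0, -1], [0, 0, 0.1, 0, 0, 0, -1], [0, 0, 0, 0, 0, 0, -1], [0, 0, 0, 0, 0, 0, -1]]]}}

```text
time_s: 12.38
ee_pos: [0.645, 0.1253, 0.1581]
eef_rot: [[1.0, 0.0, 0.001], [0.0, -1.0, -0.0], [0.001, 0.0, -1.0]]
wrist_force: [-6.4, -1.5, 10.0]
grip_width: 0.239
gripper_force: 61.4
```

{"op": "jog_arm", "data": {"motion": [[[-0.05, 0.02, 0, 0, 0, 0, -1], [-0.05, 0.02, 0, 0, 0, 0, -1], [0, 0, 0, 0, 0, 0, -1], [0, 0, 0, 0, 0, 0, -1]]]}}

```text
time_s: 12.72
ee_pos: [0.6446, 0.1252, 0.158]
eef_rot: [[1.0, 0.0, 0.003], [0.0, -1.0, 0.001], [0.003, -0.001, -1.0]]
wrist_force: [-3.7, -0.9, 7.7]
grip_width: 0.241
gripper_force: 61.5
```

{"op": "jog_arm", "data": {"motion": [[[-0.05, 0.03, 0, 0, 0, 0, -1], [-0.05, 0.03, 0, 0, 0, 0, -1], [0, 0, 0, 0, 0, 0, -1], [0, 0, 0, 0, 0, 0, -1]]]}}

```text
time_s: 13.05
ee_pos: [0.6442, 0.125, 0.1579]
eef_rot: [[1.0, 0.0, 0.004], [0.0, -1.0, 0.002], [0.004, -0.002, -1.0]]
wrist_force: [-1.8, 0.3, 6.6]
grip_width: 0.241
gripper_force: 61.2
```

```bash
python3 -c "
from h import *
o=bot.get_obs();print(o['ee_pos'],o['wrist_force'],o['torque'],o['eef_rot'])
look('w6.png',40,.0974,others=(34,28,22),off=-.0015)"
```

```text
[0.6442 0.125  0.1579] [-1.8118  0.3226  6.6144] [0.0488 0.4792 0.0108] [[ 1.      0.      0.0044]
 [ 0.     -1.      0.0016]
 [ 0.0044 -0.0016 -1.    ]]
stand [0.6448 0.0131 0.0083] 39.4 bore [0.6438 0.1256] foot [0.6431 0.1252 0.0605] F [-1.8118  0.3226  6.6144] t 13.05
bore-foot world mm [0.7239 0.4321 3.4652] tool cm [ 0.0739 -0.0437 -0.3461]
```

View pics/w6.png

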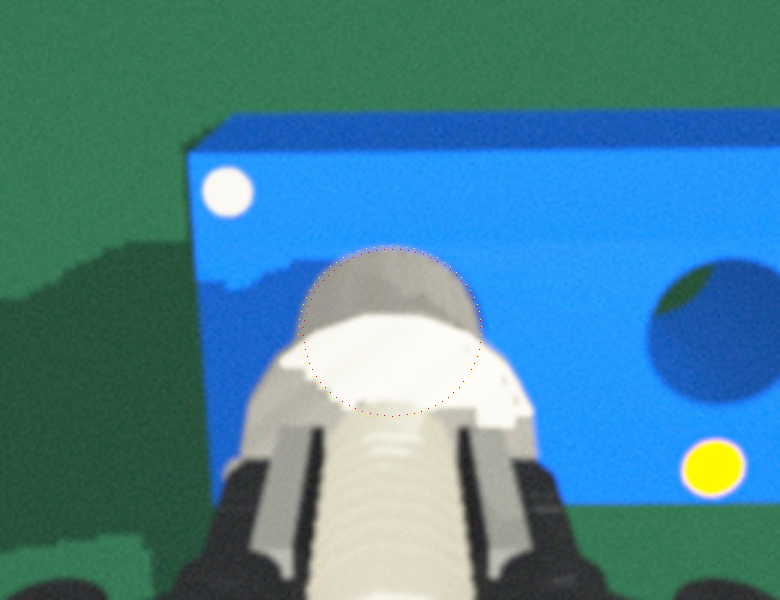

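{"op": "jog_arm", "data": {"motion": [[[0.03, -0.02, 0, 0, 0, 0, -1], [0, 0, 0, 0, 0, 0, -1], [0, 0, 0, 0, 0, 0, -1]]]}}

```text
time_s: 13.35
ee_pos: [0.6443, 0.125, 0.158]
eef_rot: [[1.0, 0.0, 0.004], [0.0, -1.0, 0.001], [0.004, -0.001, -1.0]]
wrist_force: [-3.2, 0.0, 8.4]
grip_width: 0.238
gripper_force: 61.2
```

{"op": "jog_arm", "data": {"motion": [[[0.02, -0.02, 0, 0, 0, 0, -1], [0, 0, 0, 0, 0, 0, -1], [0, 0, 0, 0, 0, 0, -1]]]}}

```text
time_s: 13.6
ee_pos: [0.6444, 0.1251, 0.158]
eef_rot: [[1.0, 0.0, 0.004], [0.0, -1.0, 0.001], [0.004, -0.001, -1.0]]
wrist_force: [-3.6, -0.9, 7.3]
grip_width: 0.242
gripper_force: 61.2
```

{"op": "jog_arm", "data": {"motion": [[[0.02, -0.02, 0, 0, 0, 0, -1], [0, 0, 0, 0, 0, 0, -1], [0, 0, 0, 0, 0, 0, -1]]]}}

```text
time_s: 13.85
ee_pos: [0.6445, 0.1251, 0.158]
eef_rot: [[1.0, 0.0, 0.003], [0.0, -1.0, 0.001], [0.003, -0.001, -1.0]]
wrist_force: [-3.5, -0.6, 7.5]
grip_width: 0.237
gripper_force: 61.2
```

{"op": "jog_arm", "data": {"motion": [[[0.02, -0.02, 0.05, 0, 0, 0, -1], [0, 0, 0, 0, 0, 0, -1], [0, 0, 0, 0, 0, 0, -1]]]}}

```text
time_s: 14.1
ee_pos: [0.6446, 0.1252, 0.158]
eef_rot: [[1.0, 0.0, 0.003], [0.0, -1.0, 0.0], [0.003, -0.0, -1.0]]
wrist_force: [-4.7, -1.8, 11.6]
grip_width: 0.239
gripper_force: 61.6
```

{"op": "jog_arm", "data": {"motion": [[[0, 0, -0.3, 0, 0, 0, -1], [0, 0, 0, 0, 0, 0, -1], [0, 0, 0, 0, 0, 0, -1]]]}}

```text
time_s: 14.35
ee_pos: [0.6443, 0.1252, 0.1583]
eef_rot: [[1.0, 0.0, 0.001], [0.0, -1.0, 0.0], [0.001, -0.0, -1.0]]
wrist_force: [-2.5, -0.9, 2.5]
grip_width: 0.242
gripper_force: 60.4
```

{"op": "jog_arm", "data": {"motion": [[[-0.06, 0, 0, 0, 0, 0, -1], [0, 0, 0, 0, 0, 0, -1], [0, 0, 0, 0, 0, 0, -1]]]}}

```text
time_s: 14.6
ee_pos: [0.644, 0.1253, 0.1582]
eef_rot: [[1.0, 0.0, 0.002], [0.0, -1.0, 0.0], [0.002, -0.0, -1.0]]
wrist_force: [-0.3, -0.3, 2.5]
grip_width: 0.242
gripper_force: 60.5
```

{"op": "jog_arm", "data": {"motion": [[[-0.06, 0, 0, 0, 0, 0, -1], [0, 0, 0, 0, 0, 0, -1], [0, 0, 0, 0, 0, 0, -1]]]}}

```text
time_s: 14.85
ee_pos: [0.6435, 0.1253, 0.158]
eef_rot: [[1.0, 0.0, 0.002], [0.0, -1.0, 0.0], [0.002, -0.0, -1.0]]
wrist_force: [2.5, -0.6, 0.2]
grip_width: 0.24
gripper_force: 60.5
```

{"op": "jog_arm", "data": {"motion": [[[-0.06, 0, 0, 0, 0, 0, -1], [0, 0, 0, 0, 0, 0, -1], [0, 0, 0, 0, 0, 0, -1]]]}}

```text
time_s: 15.1
ee_pos: [0.6422, 0.1251, 0.1572]
eef_rot: [[1.0, 0.0, -0.0], [0.0, -1.0, -0.001], [-0.0, 0.001, -1.0]]
wrist_force: [1.7, -1.1, -3.1]
grip_width: 0.239
gripper_force: 60.4
```

```bash
python3 -c "
from h import *
o=bot.get_obs();print(o['ee_pos'],o['wrist_force'],o['torque'],o['eef_rot'])"
```

```text
[0.6422 0.1251 0.1572] [ 1.6515 -1.093  -3.1216] [-0.2984 -0.5176 -0.0201] [[ 1.      0.0003 -0.0003]
 [ 0.0003 -1.     -0.0006]
 [-0.0003  0.0006 -1.    ]]
```

{"op": "jog_arm", "data": {"motion": [[[0, 0, 0.1, 0, 0, 0, -1], [0, 0, 0, 0, 0, 0, -1], [0, 0, 0, 0, 0, 0, -1]]]}}

```text
time_s: 15.35
ee_pos: [0.6422, 0.125, 0.1564]
eef_rot: [[1.0, 0.0, -0.0], [0.0, -1.0, -0.001], [-0.0, 0.001, -1.0]]
wrist_force: [2.4, -1.1, -4.1]
grip_width: 0.243
gripper_force: 60.0
```

{"op": "jog_arm", "data": {"motion": [[[0, 0, 0.1, 0, 0, 0, -1], [0, 0, 0, 0, 0, 0, -1], [0, 0, 0, 0, 0, 0, -1]]]}}

```text
time_s: 15.6
ee_pos: [0.6422, 0.1251, 0.1556]
eef_rot: [[1.0, 0.0, -0.0], [0.0, -1.0, -0.0], [-0.0, 0.0, -1.0]]
wrist_force: [2.8, -1.9, -5.0]
grip_width: 0.244
gripper_force: 60.1
```

{"op": "jog_arm", "data": {"motion": [[[0, 0, 0.15, 0, 0, 0, -1], [0, 0, 0, 0, 0, 0, -1], [0, 0, 0, 0, 0, 0, -1]]]}}

```text
time_s: 15.85
ee_pos: [0.6422, 0.1251, 0.1543]
eef_rot: [[1.0, 0.0, 0.0], [0.0, -1.0, -0.0], [0.0, 0.0, -1.0]]
wrist_force: [2.3, -1.7, -3.2]
grip_width: 0.241
gripper_force: 60.1
```

{"op": "jog_arm", "data": {"motion": [[[0.02, 0.02, 0.2, 0, 0, 0, -1], [0, 0, 0.3, 0, 0, 0, -1], [0, 0, 0.3, 0, 0, 0, -1], [0, 0, 0.3, 0, 0, 0, -1], [0, 0, 0, 0, 0, 0, -1]]]}}

```text
time_s: 16.27
ee_pos: [0.6422, 0.125, 0.1425]
eef_rot: [[1.0, 0.0, -0.001], [0.0, -1.0, -0.0], [-0.001, 0.0, -1.0]]
wrist_force: [2.6, -1.7, -5.5]
grip_width: 0.243
gripper_force: 60.1
```

{"op": "jog_arm", "data": {"motion": [[[0, 0, 0.3, 0, 0, 0, -1], [0, 0, 0.3, 0, 0, 0, -1], [0, 0, 0.3, 0, 0, 0, -1], [0, 0, 0, 0, 0, 0, -1]]]}}

```text
time_s: 16.6
ee_pos: [0.6423, 0.125, 0.1336]
eef_rot: [[1.0, 0.0, -0.001], [0.0, -1.0, -0.0], [-0.001, 0.0, -1.0]]
wrist_force: [2.5, -0.7, -5.9]
grip_width: 0.244
gripper_force: 60.1
```

{"op": "jog_arm", "data": {"motion": [[[0, 0, 0.4, 0, 0, 0, -1], [0, 0, 0.4, 0, 0, 0, -1], [0, 0, 0.4, 0, 0, 0, -1], [0, 0, 0.4, 0, 0, 0, -1], [0, 0, 0.4, 0, 0, 0, -1], [0, 0, 0.4, 0, 0, 0, -1], [0, 0, 0.2, 0, 0, 0, -1], [0, 0, 0, 0, 0, 0, -1]]]}}

```text
time_s: 17.27
ee_pos: [0.6424, 0.125, 0.1076]
eef_rot: [[1.0, 0.0, -0.0], [0.0, -1.0, -0.0], [-0.0, 0.0, -1.0]]
wrist_force: [3.5, -0.7, -7.2]
grip_width: 0.239
gripper_force: 60.1
```

{"op": "jog_arm", "data": {"motion": [[[0, 0, 0.2, 0, 0, 0, -1], [0, 0, 0.2, 0, 0, 0, -1], [0, 0, 0.2, 0, 0, 0, -1], [0, 0, 0, 0, 0, 0, -1]]]}}

```text
time_s: 17.6
ee_pos: [0.6425, 0.1251, 0.1035]
eef_rot: [[1.0, 0.0, 0.001], [0.0, -1.0, 0.0], [0.001, -0.0, -1.0]]
wrist_force: [2.3, -1.3, 3.0]
grip_width: 0.242
gripper_force: 60.8
```

{"op": "jog_arm", "data": {"motion": [[[0, 0, 0, 0, 0, 0, 0], [0, 0, 0, 0, 0, 0, 0], [0, 0, 0, 0, 0, 0, 0], [0, 0, -1.5, 0, 0, 0, 0], [0, 0, -3.3, 0, 0, 0, 0], [0, 0, -3.3, 0, 0, 0, 0], [0, 0, -3.3, 0, 0, 0, 0], [0, 0, -3.3, 0, 0, 0, 0], [-1.5, -1.4, 0, 0, 0, 0, 0], [-1.5, -1.4, 0, 0, 0, 0, 0]]]}}

```text
time_s: 18.43
ee_pos: [0.6131, 0.1532, 0.252]
eef_rot: [[1.0, -0.001, 0.005], [-0.001, -1.0, 0.002], [0.005, -0.002, -1.0]]
wrist_force: [-1.1, -0.2, -0.0]
grip_width: 0.502
gripper_force: 0.0
```

{"op": "jog_arm", "data": {"motion": [[[-1.7, -1.5, 0, 0, 0, 0, 0], [-1.7, -1.5, 0, 0, 0, 0, 0], [-1.7, -1.5, 0, 0, 0, 0, 0], [-1.7, -1.5, 0, 0, 0, 0, 0], [-1.7, -1.5, 0, 0, 0, 0, 0], [-1.7, -1.5, 0, 0, 0, 0, 0], [-1.7, -1.5, 0, 0, 0, 0, 0], [-1.7, -1.5, 0, 0, 0, 0, 0], [0, 0, 0, 0, 0, 0, 0.3], [0, 0, 0, 0, 0, 0, 0.3]]]}}

```text
time_s: 19.27
ee_pos: [0.4755, 0.2736, 0.2495]
eef_rot: [[1.0, 0.002, -0.0], [0.002, -1.0, -0.0], [-0.0, 0.0, -1.0]]
wrist_force: [0.4, 0.4, -0.0]
grip_width: 0.65
gripper_force: 0.0
```

```bash
python3 - <<'E'
from h import *
KT=cam("wrist"); o=bot.get_obs(); im=save("wrist","w7.png"); print(o["ee_pos"],o["wrist_force"])
for l,z in [("gauge28_mid",.075),("gauge28_foot",.016),("cup52_mid",.035)]:
    for d in bot.place_of("wrist",l)[:3]: print(l,round(d["score"],2),np.array(d["pixel"]),at_z(KT,d["pixel"],z))
for c in("scene","side"):
    im=bot.get_image(c)
    for d in bot.place_of(c,"gauge40_mid")[:2]: print(c,round(d["score"],2),at_z(cam(c),d["pixel"],.065))
E
```

```text
[0.4755 0.2736 0.2495] [ 0.3599  0.4049 -0.0012]
gauge28_mid 0.78 [150.9 180.3] [0.5121 0.3585 0.075 ]
gauge28_mid 0.73 [223.9 355. ] [0.4449 0.2021 0.075 ]
gauge28_mid 0.7 [201.8 277.1] [0.4662 0.2745 0.075 ]
gauge28_foot 0.91 [203.4 344.7] [0.4469 0.2006 0.016 ]
gauge28_foot 0.73 [140.3 192.5] [0.5147 0.362  0.016 ]
gauge28_foot 0.59 [181.5 275.5] [0.4713 0.2763 0.016 ]
cup52_mid 0.63 [190.5 276.3] [0.4663 0.2753 0.035 ]
scene 0.56 [0.6499 0.1294 0.065 ]
side 0.45 [0.6372 0.1163 0.065 ]
```

View pics/w7.png

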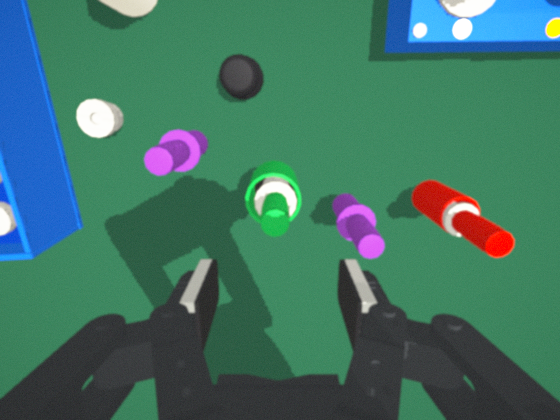

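```bash
python3 - <<'E'
from h import *
KT=cam("wrist")
print(at_z(KT,(223,275),.134),at_z(KT,(190,273.5),.07),at_z(KT,(190,273.5),.035))
go([.468,.2755,.1125])
E
```

```text
[0.4688 0.2749 0.134 ] [0.4774 0.2768 0.07  ] [0.4683 0.2772 0.035 ]
shift cm [-0.88   -0.2974 13.6769]
```

{"op": "jog_arm", "data": {"motion": [[[-0.75, -0.27, 1.7, 0, 0, 0, 0.3], [0, 0, 2.5, 0, 0, 0, 0.3], [0, 0, 2.5, 0, 0, 0, 0.3], [0, 0, 2.5, 0, 0, 0, 0.3], [0, 0, 2.5, 0, 0, 0, 0.3], [0, 0, 1, 0, 0, 0, 0.3], [0, 0, 1, 0, 0, 0, 0.3], [0, 0, 0, 0, 0, 0, 0.3], [0, 0, 0, 0, 0, 0, -1], [0, 0, 0, 0, 0, 0, -1]]]}}

```text
time_s: 20.5
ee_pos: [0.4698, 0.2762, 0.1137]
eef_rot: [[1.0, 0.0, 0.002], [0.0, -1.0, 0.001], [0.002, -0.001, -1.0]]
wrist_force: [-0.0, 0.1, -0.3]
grip_width: 0.38
gripper_force: 0.0
```

{"op": "jog_arm", "data": {"motion": [[[0, 0, 0, 0, 0, 0, -1], [0, 0, 0, 0, 0, 0, -1], [0, 0, 0, 0, 0, 0, -1], [0, 0, 0, 0, 0, 0, -1], [0, 0, 0, 0, 0, 0, -1]]]}}

```text
time_s: 20.92
ee_pos: [0.4698, 0.2761, 0.1139]
eef_rot: [[1.0, 0.0, 0.003], [0.0, -1.0, 0.001], [0.003, -0.001, -1.0]]
wrist_force: [-0.4, -0.8, 6.0]
grip_width: 0.241
gripper_force: 58.6
```

{"op": "jog_arm", "data": {"motion": [[[0, 0, -2, 0, 0, 0, -1], [0, 0, -3.9, 0, 0, 0, -1], [0, 0, -3.9, 0, 0, 0, -1], [0, 0, -3.9, 0, 0, 0, -1], [1.49, 3.01, 0, 0, 0, 0, -1], [1.49, 3.01, 0, 0, 0, 0, -1], [1.49, 3.01, 0, 0, 0, 0, -1], [1.49, 3.01, 0, 0, 0, 0, -1], [1.49, 3.01, 0, 0, 0, 0, -1], [1.49, 3.01, 0, 0, 0, 0, -1]]]}}

```text
time_s: 21.75
ee_pos: [0.5581, 0.0936, 0.2487]
eef_rot: [[1.0, 0.0, -0.002], [0.0, -1.0, -0.0], [-0.002, 0.0, -1.0]]
wrist_force: [0.1, 1.1, -4.7]
grip_width: 0.241
gripper_force: 59.6
```

{"op": "jog_arm", "data": {"motion": [[[1.49, 3.01, 0, 0, 0, 0, -1], [1.49, 3.01, 0, 0, 0, 0, -1], [1.49, 3.01, 0, 0, 0, 0, -1], [1.49, 3.01, 0, 0, 0, 0, -1], [0, 0, 2, 0, 0, 0, -1], [0, 0, 2, 0, 0, 0, -1], [0, 0, 1.5, 0, 0, 0, -1], [0, 0, 0, 0, 0, 0, -1]]]}}

```text
time_s: 22.42
ee_pos: [0.6152, -0.0254, 0.1898]
eef_rot: [[1.0, -0.0, -0.01], [-0.0, -1.0, 0.001], [-0.01, -0.001, -1.0]]
wrist_force: [0.7, 1.3, -4.5]
grip_width: 0.243
gripper_force: 59.8
```

{"op": "jog_arm", "data": {"motion": [[[0, 0, 0, 0, 5, 0, -1], [0, 0, 0, 0, 5, 0, -1], [0, 0, 0, 0, 5, 0, -1], [0, 0, 0, 0, 0, 0, -1], [0, 0, 0, 0, 0, 0, -1], [0, 0, 0, 0, 0, 0, -1], [0, 0, 0, 0, 0, 0, -1]]]}}

```text
time_s: 23.0
ee_pos: [0.6192, -0.0252, 0.1951]
eef_rot: [[0.966, 0.0, 0.259], [0.0, -1.0, -0.0], [0.259, 0.0, -0.966]]
wrist_force: [0.4, -0.6, -4.1]
grip_width: 0.242
gripper_force: 59.9
```

```bash
python3 -c "
from h import *
look('w8.png',28,.0979,others=(34,22))"
```

```text
stand [0.6445 0.0124 0.0053] 59.9 bore [ 0.6447 -0.0251] foot [ 0.6446 -0.0253  0.1006] F [ 0.3986 -0.5866 -4.0599] t 23.0
bore-foot world mm [  0.1417   0.1859 -36.5765] tool cm [-0.935  -0.0193  3.5362]
```

View pics/w8.png

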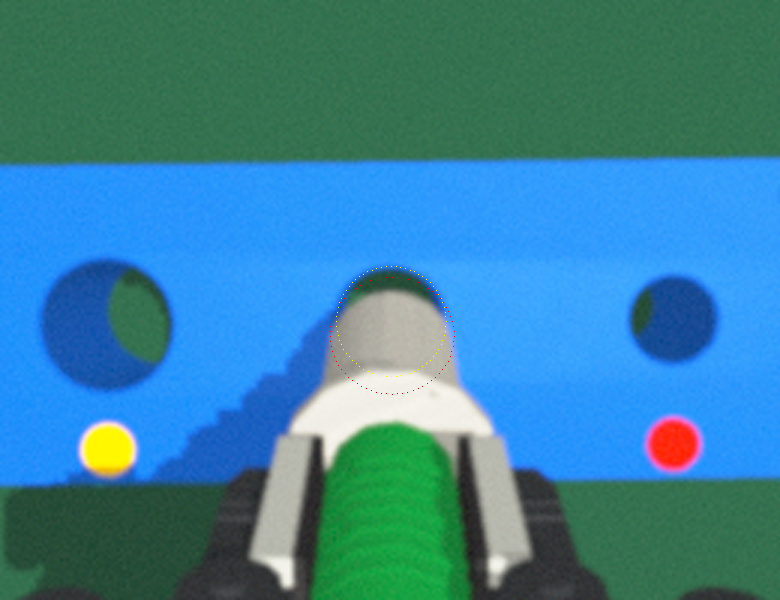

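```bash
cat >> h.py <<'E'
def pose_in_hand(b,L,apex,c0r0,S=3.):
    "apex rows in crop (shank foot, collar lower edge, handle base) -> grasp offset g (m), pivot phi (deg, + = foot toward +x tool)"
    KT=cam("wrist"); o=bot.get_obs(); Rm=np.array(o["eef_rot"]); e=np.array(o["ee_pos"]); l0=.006
    def rows(g,phi):
        out=[]
        for r,h in((b/2000,L-.002),(b/2000+.005,L-.058),(.011,L-.063)):
            P=[[g+(h-l0)*np.sin(phi)+r*np.cos(t)*np.cos(phi), r*np.sin(t), l0+(h-l0)*np.cos(phi)-r*np.cos(t)*np.sin(phi)] for t in TH]
            out.append(min(proj(KT,Rm@p+e)[0] for p in P))
        return np.array(out)
    from scipy.optimize import least_squares
    t=np.array(apex)/S+c0r0-.5
    m=least_squares(lambda q:rows(q[0]/1e3,np.radians(q[1]))-t,[0,0]); print("g mm, phi deg",m.x,"resid px",m.fun, "foot off mm",m.x[0]+(L-l0)*1e3*np.sin(np.radians(m.x[1])))
E
python3 - <<'E'
from h import *
KT=cam("wrist");o=bot.get_obs();q=proj(KT,np.array(o["eef_rot"])@[0,0,.0979]+o["ee_pos"]);print(q)
pose_in_hand(28,.0979,[291,371,423],int(q[0])-110)
E
```

```text
[220.7577 278.2306]
g mm, phi deg [-4.8715  1.1223] resid px [ 0.0374 -0.7501  0.7251] foot off mm -3.071504645648288
```

{"op": "jog_arm", "data": {"motion": [[[-0.12, -0.02, 0.8, 0, 0, 0, -1], [-0.1, 0, 0.8, 0, 0, 0, -1], [-0.1, 0, 0.6, 0, 0, 0, -1], [-0.1, 0, 0.6, 0, 0, 0, -1], [-0.05, 0, 0.3, 0, 0, 0, -1], [-0.05, 0, 0.2, 0, 0, 0, -1], [0, 0, 0.1, 0, 0, 0, -1], [0, 0, 0, 0, 0, 0, -1], [0, 0, 0, 0, 0, 0, -1], [0, 0, 0, 0, 0, 0, -1]]]}}

```text
time_s: 23.88
ee_pos: [0.6219, -0.0251, 0.1606]
eef_rot: [[0.966, 0.0, 0.259], [0.0, -1.0, -0.0], [0.259, 0.0, -0.966]]
wrist_force: [-0.1, 0.3, -3.6]
grip_width: 0.24
gripper_force: 59.9
```

{"op": "jog_arm", "data": {"motion": [[[-0.03, 0, 0.12, 0, 0, 0, -1], [0, 0, 0, 0, 0, 0, -1], [0, 0, 0, 0, 0, 0, -1], [0, 0, 0, 0, 0, 0, -1]]]}}

```text
time_s: 24.22
ee_pos: [0.6218, -0.0251, 0.1591]
eef_rot: [[0.966, 0.0, 0.259], [0.0, -1.0, -0.0], [0.259, 0.0, -0.966]]
wrist_force: [0.4, 0.0, -3.0]
grip_width: 0.245
gripper_force: 59.9
```

```bash
python3 -c "
from h import *
look('w9.png',28,.0979,others=(34,22),off=-.0035)"
```

```text
stand [0.6442 0.0124 0.0089] 60.0 bore [ 0.6445 -0.0251] foot [ 0.6438 -0.0251  0.0637] F [ 0.4183  0.0013 -3.048 ] t 24.2167
bore-foot world mm [ 0.6829 -0.0318  0.3222] tool cm [ 0.0743  0.0032 -0.0134]
```

View pics/w9.png

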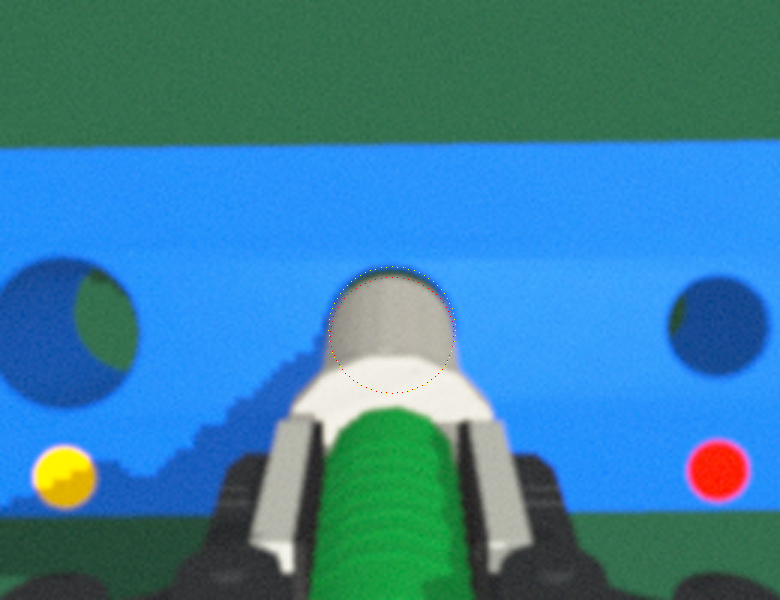

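{"op": "jog_arm", "data": {"motion": [[[0.48, 0, 0.025, 0, -3, 0, -1], [0.48, 0, 0.025, 0, -3, 0, -1], [0.48, 0, 0.025, 0, -3, 0, -1], [0.48, 0, 0.025, 0, -3, 0, -1], [0.48, 0, 0.025, 0, -3, 0, -1], [0, 0, 0, 0, 0, 0, -1], [0, 0, 0, 0, 0, 0, -1], [0, 0, 0, 0, 0, 0, -1]]]}}

```text
time_s: 24.93
ee_pos: [0.645, -0.0251, 0.1611]
eef_rot: [[1.0, 0.0, 0.0], [0.0, -1.0, -0.0], [0.0, 0.0, -1.0]]
wrist_force: [0.1, 0.6, -4.1]
grip_width: 0.242
gripper_force: 59.8
```

{"op": "jog_arm", "data": {"motion": [[[0, 0, 0.1, 0, 0, 0, -1], [0, 0, 0, 0, 0, 0, -1], [0, 0, 0, 0, 0, 0, -1]]]}}

```text
time_s: 25.18
ee_pos: [0.6451, -0.0251, 0.1608]
eef_rot: [[1.0, 0.0, 0.001], [0.0, -1.0, -0.0], [0.001, 0.0, -1.0]]
wrist_force: [0.4, 0.4, -4.2]
grip_width: 0.239
gripper_force: 59.8
```

{"op": "jog_arm", "data": {"motion": [[[0, 0, 0.1, 0, 0, 0, -1], [0, 0, 0, 0, 0, 0, -1], [0, 0, 0, 0, 0, 0, -1]]]}}

```text
time_s: 25.43
ee_pos: [0.6456, -0.0251, 0.1597]
eef_rot: [[1.0, 0.0, 0.001], [0.0, -1.0, -0.0], [0.001, 0.0, -1.0]]
wrist_force: [1.1, 0.2, -2.1]
grip_width: 0.243
gripper_force: 59.8
```

{"op": "jog_arm", "data": {"motion": [[[0.04, 0, 0.1, 0, 0, 0, -1], [0, 0, 0, 0, 0, 0, -1], [0, 0, 0, 0, 0, 0, -1]]]}}

```text
time_s: 25.68
ee_pos: [0.6462, -0.025, 0.1588]
eef_rot: [[1.0, 0.0, 0.001], [0.0, -1.0, -0.0], [0.001, 0.0, -1.0]]
wrist_force: [1.2, -0.1, -1.2]
grip_width: 0.242
gripper_force: 59.9
```

{"op": "jog_arm", "data": {"motion": [[[0.04, 0, 0.1, 0, 0, 0, -1], [0, 0, 0, 0, 0, 0, -1], [0, 0, 0, 0, 0, 0, -1]]]}}

```text
time_s: 25.93
ee_pos: [0.6465, -0.025, 0.1572]
eef_rot: [[1.0, 0.0, 0.0], [0.0, -1.0, 0.0], [0.0, -0.0, -1.0]]
wrist_force: [0.7, -0.7, -3.5]
grip_width: 0.239
gripper_force: 60.1
```

{"op": "jog_arm", "data": {"motion": [[[0, 0, 0.1, 0, 0, 0, -1], [0, 0, 0, 0, 0, 0, -1], [0, 0, 0, 0, 0, 0, -1]]]}}

```text
time_s: 26.18
ee_pos: [0.6464, -0.025, 0.1562]
eef_rot: [[1.0, 0.0, 0.0], [0.0, -1.0, 0.0], [0.0, -0.0, -1.0]]
wrist_force: [1.6, 0.8, -4.6]
grip_width: 0.244
gripper_force: 60.0
```

{"op": "jog_arm", "data": {"motion": [[[0.03, 0, 0.2, 0, 0, 0, -1], [0, 0, 0.3, 0, 0, 0, -1], [0, 0, 0.4, 0, 0, 0, -1], [0, 0, 0.4, 0, 0, 0, -1], [0, 0, 0.3, 0, 0, 0, -1], [0, 0, 0, 0, 0, 0, -1]]]}}

```text
time_s: 26.68
ee_pos: [0.6466, -0.025, 0.1395]
eef_rot: [[1.0, 0.0, -0.001], [0.0, -1.0, 0.0], [-0.001, -0.0, -1.0]]
wrist_force: [2.8, 0.6, -3.4]
grip_width: 0.241
gripper_force: 59.9
```

{"op": "jog_arm", "data": {"motion": [[[0, 0, 0.4, 0, 0, 0, -1], [0, 0, 0.4, 0, 0, 0, -1], [0, 0, 0.4, 0, 0, 0, -1], [0, 0, 0.4, 0, 0, 0, -1], [0, 0, 0.4, 0, 0, 0, -1], [0, 0, 0.4, 0, 0, 0, -1], [0, 0, 0.4, 0, 0, 0, -1], [0, 0, 0.3, 0, 0, 0, -1], [0, 0, 0, 0, 0, 0, -1]]]}}

```text
time_s: 27.43
ee_pos: [0.6466, -0.025, 0.1086]
eef_rot: [[1.0, 0.0, -0.0], [0.0, -1.0, 0.0], [-0.0, -0.0, -1.0]]
wrist_force: [2.9, 1.3, -5.1]
grip_width: 0.241
gripper_force: 59.9
```

{"op": "jog_arm", "data": {"motion": [[[0, 0, 0.2, 0, 0, 0, -1], [0, 0, 0.2, 0, 0, 0, -1], [0, 0, 0.2, 0, 0, 0, -1], [0, 0, 0, 0, 0, 0, -1], [0, 0, 0, 0, 0, 0, -1]]]}}

```text
time_s: 27.85
ee_pos: [0.6467, -0.0251, 0.104]
eef_rot: [[1.0, 0.0, 0.0], [0.0, -1.0, -0.0], [0.0, 0.0, -1.0]]
wrist_force: [-0.2, 0.9, 1.0]
grip_width: 0.243
gripper_force: 60.4
```

{"op": "jog_arm", "data": {"motion": [[[0, 0, 0, 0, 0, 0, 0], [0, 0, 0, 0, 0, 0, 0], [0, 0, 0, 0, 0, 0, 0], [0, 0, -1.5, 0, 0, 0, 0], [0, 0, -3.3, 0, 0, 0, 0], [0, 0, -3.3, 0, 0, 0, 0], [0, 0, -3.3, 0, 0, 0, 0], [0, 0, -3.3, 0, 0, 0, 0], [-2, -1.2, 0, 0, 0, 0, 0], [-2, -1.2, 0, 0, 0, 0, 0]]]}}

```text
time_s: 28.68
ee_pos: [0.6078, -0.0014, 0.2531]
eef_rot: [[1.0, -0.001, 0.006], [-0.001, -1.0, -0.0], [0.006, 0.0, -1.0]]
wrist_force: [-0.3, 0.2, -0.6]
grip_width: 0.503
gripper_force: 0.0
```

{"op": "jog_arm", "data": {"motion": [[[-2, -1.3, 0, 0, 0, 0, 0.3], [-2, -1.3, 0, 0, 0, 0, 0.3], [-2, -1.3, 0, 0, 0, 0, 0.3], [-2, -1.3, 0, 0, 0, 0, 0.3], [-2, -1.3, 0, 0, 0, 0, 0.3], [-2, -1.3, 0, 0, 0, 0, 0.3], [-2, -1.3, 0, 0, 0, 0, 0.3], [-1.5, -1.2, 0, 0, 0, 0, 0.3], [0, 0, 0, 0, 0, 0, 0.3], [0, 0, 0, 0, 0, 0, 0.3]]]}}

```text
time_s: 29.52
ee_pos: [0.4513, 0.1021, 0.2509]
eef_rot: [[1.0, 0.002, 0.001], [0.002, -1.0, -0.0], [0.001, 0.0, -1.0]]
wrist_force: [0.3, 0.3, 0.1]
grip_width: 0.652
gripper_force: 0.0
```

```bash
python3 - <<'E'
from h import *
bot.get_image("wrist"); KT=cam("wrist"); o=bot.get_obs(); im=save("wrist","w10.png"); print(o["ee_pos"],o["wrist_force"])
for l,z in [("gauge22_mid",.075),("gauge22_foot",.016),("cup38_mid",.035)]:
    for d in bot.place_of("wrist",l)[:3]: print(l,round(d["score"],2),np.array(d["pixel"]),at_z(KT,d["pixel"],z))
# red handle: mask, top-most cap = lowest red rows
h=cv2.cvtColor(im,cv2.COLOR_RGB2HSV); m=((h[...,0]<8)|(h[...,0]>172))&(h[...,1]>150)&(h[...,2]>90)
n,lab,st,ce=cv2.connectedComponentsWithStats(m.astype(np.uint8))
for i in range(1,n):
    if st[i,4]>60: print("red blob",st[i],ce[i])
pts=np.argwhere(m); 
for P in ([.447,.102,.134],[.447,.102,.079],[.447,.102,.016]): print(P,proj(KT,P))
go([.447,.102,.1125])
E
```

```text
[0.452  0.1018 0.2508] [ 0.2327 -0.8973  0.1219]
gauge22_mid 0.96 [195.  274.9] [0.4491 0.1046 0.075 ]
gauge22_foot 0.92 [178.8 274.1] [0.4509 0.1059 0.016 ]
cup38_mid 0.81 [184.  277.7] [0.4497 0.1021 0.035 ]
red blob [ 256  159   42   69 1607] [275.3671 193.9471]
[0.447, 0.102, 0.134] [218.7418 277.8719]
[0.447, 0.102, 0.079] [198.3992 277.8163]
[0.447, 0.102, 0.016] [182.3652 277.7725]
shift cm [-0.5404 -0.0608 13.7898]
```

{"op": "jog_arm", "data": {"motion": [[[-0.39, -0.2, 1.8, 0, 0, 0, 0.3], [0, 0, 2.5, 0, 0, 0, 0.3], [0, 0, 2.5, 0, 0, 0, 0.3], [0, 0, 2.5, 0, 0, 0, 0.3], [0, 0, 2.5, 0, 0, 0, 0.3], [0, 0, 1, 0, 0, 0, 0.3], [0, 0, 1, 0, 0, 0, 0.3], [0, 0, 0, 0, 0, 0, 0.3], [0, 0, 0, 0, 0, 0, -1], [0, 0, 0, 0, 0, 0, -1]]]}}

```text
time_s: 30.6
ee_pos: [0.4485, 0.1038, 0.113]
eef_rot: [[1.0, -0.0, 0.001], [-0.0, -1.0, 0.0], [0.001, -0.0, -1.0]]
wrist_force: [0.2, -0.7, 0.2]
grip_width: 0.379
gripper_force: 0.0
```

{"op": "jog_arm", "data": {"motion": [[[0, 0, 0, 0, 0, 0, -1], [0, 0, 0, 0, 0, 0, -1], [0, 0, 0, 0, 0, 0, -1], [0, 0, 0, 0, 0, 0, -1], [0, 0, 0, 0, 0, 0, -1]]]}}

```text
time_s: 31.02
ee_pos: [0.4485, 0.1041, 0.1134]
eef_rot: [[1.0, 0.0, 0.002], [0.0, -1.0, 0.001], [0.002, -0.001, -1.0]]
wrist_force: [0.0, 1.2, 6.6]
grip_width: 0.242
gripper_force: 58.9
```

{"op": "jog_arm", "data": {"motion": [[[0, 0, -2, 0, 0, 0, -1], [0, 0, -3.9, 0, 0, 0, -1], [0, 0, -3.9, 0, 0, 0, -1], [0, 0, -3.9, 0, 0, 0, -1], [2.14, 2.55, 0, 0, 0, 0, -1], [2.14, 2.55, 0, 0, 0, 0, -1], [2.14, 2.55, 0, 0, 0, 0, -1], [2.14, 2.55, 0, 0, 0, 0, -1], [2.14, 2.55, 0, 0, 0, 0, -1], [2.14, 2.55, 0, 0, 0, 0, -1]]]}}

```text
time_s: 31.85
ee_pos: [0.5761, -0.0505, 0.2484]
eef_rot: [[1.0, 0.0, -0.003], [0.0, -1.0, -0.0], [-0.003, 0.0, -1.0]]
wrist_force: [0.3, 0.2, -2.2]
grip_width: 0.245
gripper_force: 59.2
```

{"op": "jog_arm", "data": {"motion": [[[2.14, 2.55, 0, 0, 0, 0, -1], [2.14, 2.55, 0, 0, 0, 0, -1], [0, 0, 0, 0, 0, 0, -1], [0, 0, 2, 0, 0, 0, -1], [0, 0, 2, 0, 0, 0, -1], [0, 0, 1.5, 0, 0, 0, -1], [0, 0, 0, 0, 0, 0, -1]]]}}

```text
time_s: 32.43
ee_pos: [0.616, -0.0997, 0.1896]
eef_rot: [[1.0, 0.0, -0.01], [0.0, -1.0, 0.001], [-0.01, -0.001, -1.0]]
wrist_force: [-0.6, -0.3, -2.9]
grip_width: 0.237
gripper_force: 59.4
```

{"op": "jog_arm", "data": {"motion": [[[0, 0, 0, 0, 5, 0, -1], [0, 0, 0, 0, 5, 0, -1], [0, 0, 0, 0, 5, 0, -1], [0, 0, 0, 0, 0, 0, -1], [0, 0, 0, 0, 0, 0, -1], [0, 0, 0, 0, 0, 0, -1], [0, 0, 0, 0, 0, 0, -1]]]}}

```text
time_s: 33.02
ee_pos: [0.6202, -0.1002, 0.1952]
eef_rot: [[0.966, 0.0, 0.259], [0.001, -1.0, -0.0], [0.259, 0.0, -0.966]]
wrist_force: [0.3, 0.2, -2.7]
grip_width: 0.239
gripper_force: 59.4
```

```bash
python3 - <<'E'
from h import *
look('w11.png',22,.0974,others=(34,22))
im=cv2.imread('pics/w11.png')
# column through the gauge: profile upwards
for c in (380,390,400): print([ (r,)+tuple(int(v) for v in im[r,c]) for r in range(200,460,10)])
E
```

```text
stand [0.6445 0.0122 0.0069] 47.6 bore [ 0.6453 -0.1003] foot [ 0.6454 -0.1002  0.1011] F [ 0.2723  0.1809 -2.7412] t 33.0167
bore-foot world mm [ -0.1627  -0.0745 -37.0883] tool cm [-0.9771  0.0058  3.5778]
[(200, 254, 170, 61), (210, 254, 171, 62), (220, 254, 172, 66), (230, 254, 172, 64), (240, 254, 171, 61), (250, 254, 170, 61), (260, 254, 169, 61), (270, 254, 168, 56), (280, 154, 118, 91), (290, 180, 189, 192), (300, 175, 187, 191), (310, 176, 187, 190), (320, 175, 187, 189), (330, 177, 188, 191), (340, 177, 187, 190), (350, 171, 182, 185), (360, 202, 213, 216), (370, 239, 246, 248), (380, 239, 245, 247), (390, 239, 246, 246), (400, 48, 58, 204), (410, 15, 32, 204), (420, 6, 21, 201), (430, 2, 15, 217), (440, 12, 18, 202), (450, 2, 10, 209)]
[(200, 254, 173, 65), (210, 254, 171, 63), (220, 254, 170, 59), (230, 254, 171, 65), (240, 254, 171, 67), (250, 254, 171, 65), (260, 254, 168, 55), (270, 255, 164, 54), (280, 129, 113, 97), (290, 173, 184, 187), (300, 180, 195, 196), (310, 178, 190, 195), (320, 181, 195, 197), (330, 183, 194, 196), (340, 179, 192, 195), (350, 183, 196, 199), (360, 213, 221, 225), (370, 238, 245, 247), (380, 238, 245, 247), (390, 235, 243, 245), (400, 17, 23, 205), (410, 3, 17, 209), (420, 2, 16, 208), (430, 0, 17, 218), (440, 3, 18, 216), (450, 1, 15, 210)]
[(200, 254, 174, 64), (210, 254, 172, 65), (220, 254, 172, 63), (230, 254, 172, 65), (240, 254, 171, 61), (250, 254, 172, 63), (260, 254, 168, 58), (270, 254, 166, 53), (280, 151, 109, 77), (290, 182, 193, 197), (300, 181, 194, 196), (310, 182, 195, 199), (320, 183, 198, 200), (330, 182, 195, 196), (340, 180, 194, 194), (350, 182, 193, 197), (360, 196, 210, 211), (370, 239, 246, 248), (380, 238, 244, 246), (390, 237, 244, 246), (400, 32, 42, 210), (410, 3, 11, 212), (420, 5, 10, 211), (430, 0, 9, 220), (440, 0, 11, 217), (450, 10, 19, 216)]
```

View pics/w11.png

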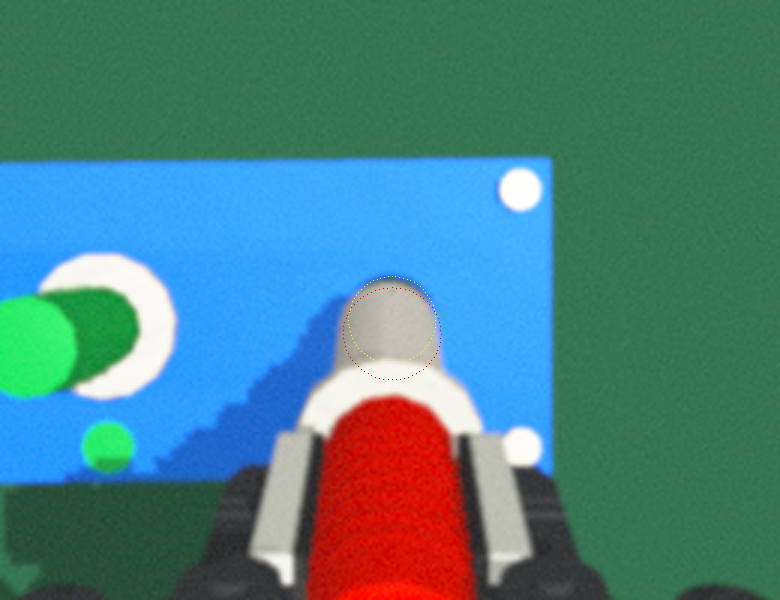

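{"op": "jog_arm", "data": {"motion": [[[-0.25, 0, 0.8, 0, 0, 0, -1], [-0.2, 0, 0.8, 0, 0, 0, -1], [-0.2, 0, 0.6, 0, 0, 0, -1], [-0.2, 0, 0.5, 0, 0, 0, -1], [-0.12, 0, 0.3, 0, 0, 0, -1], [-0.1, 0, 0.2, 0, 0, 0, -1], [-0.05, 0, 0.1, 0, 0, 0, -1], [0, 0, 0, 0, 0, 0, -1], [0, 0, 0, 0, 0, 0, -1], [0, 0, 0, 0, 0, 0, -1]]]}}

```text
time_s: 33.9
ee_pos: [0.617, -0.1002, 0.1602]
eef_rot: [[0.966, 0.0, 0.26], [0.0, -1.0, -0.0], [0.26, 0.0, -0.966]]
wrist_force: [0.4, -0.0, -2.2]
grip_width: 0.235
gripper_force: 59.4
```

{"op": "jog_arm", "data": {"motion": [[[-0.05, 0, 0.2, 0, 0, 0, -1], [0, 0, 0, 0, 0, 0, -1], [0, 0, 0, 0, 0, 0, -1], [0, 0, 0, 0, 0, 0, -1]]]}}

```text
time_s: 34.23
ee_pos: [0.617, -0.1001, 0.158]
eef_rot: [[0.966, 0.0, 0.26], [0.0, -1.0, -0.0], [0.26, 0.0, -0.966]]
wrist_force: [-0.1, -0.5, -2.0]
grip_width: 0.239
gripper_force: 59.4
```

```bash
python3 - <<'E'
from h import *
look('w12.png',22,.0974,others=(34,22),x0=(.6445,.0122,.0078),off=.0013)
E
```

```text
stand [0.6446 0.0123 0.0131] 52.3 bore [ 0.6461 -0.1002] foot [ 0.6435 -0.1002  0.0642] F [-0.0755 -0.5284 -2.0415] t 34.2333
bore-foot world mm [ 2.5534 -0.0339 -0.2325] tool cm [0.2406 0.0034 0.0887]
```

{"op": "jog_arm", "data": {"motion": [[[0.51, 0, 0.005, 0, -3, 0, -1], [0.51, 0, 0.005, 0, -3, 0, -1], [0.51, 0, 0.005, 0, -3, 0, -1], [0.51, 0, 0.005, 0, -3, 0, -1], [0.51, 0, 0.005, 0, -3, 0, -1], [0, 0, 0, 0, 0, 0, -1], [0, 0, 0, 0, 0, 0, -1], [0, 0, 0, 0, 0, 0, -1]]]}}

```text
time_s: 34.95
ee_pos: [0.641, -0.1, 0.1609]
eef_rot: [[1.0, 0.0, -0.001], [0.0, -1.0, 0.0], [-0.001, -0.0, -1.0]]
wrist_force: [0.2, -0.1, -1.7]
grip_width: 0.235
gripper_force: 59.3
```

{"op": "jog_arm", "data": {"motion": [[[0, 0, 0.1, 0, 0, 0, -1], [0, 0, 0, 0, 0, 0, -1], [0, 0, 0, 0, 0, 0, -1]]]}}

```text
time_s: 35.2
ee_pos: [0.6412, -0.1001, 0.1605]
eef_rot: [[1.0, -0.0, -0.0], [-0.0, -1.0, -0.0], [-0.0, 0.0, -1.0]]
wrist_force: [-0.0, 0.2, -2.7]
grip_width: 0.24
gripper_force: 59.3
```

{"op": "jog_arm", "data": {"motion": [[[0, 0, 0.1, 0, 0, 0, -1], [0, 0, 0, 0, 0, 0, -1], [0, 0, 0, 0, 0, 0, -1]]]}}

```text
time_s: 35.45
ee_pos: [0.6418, -0.1001, 0.1595]
eef_rot: [[1.0, 0.0, 0.0], [0.0, -1.0, -0.0], [0.0, 0.0, -1.0]]
wrist_force: [0.7, -0.8, -2.4]
grip_width: 0.242
gripper_force: 59.3
```

{"op": "jog_arm", "data": {"motion": [[[0.02, 0, 0.1, 0, 0, 0, -1], [0, 0, 0, 0, 0, 0, -1], [0, 0, 0, 0, 0, 0, -1]]]}}

```text
time_s: 35.7
ee_pos: [0.6421, -0.1001, 0.1583]
eef_rot: [[1.0, 0.0, -0.0], [0.0, -1.0, -0.0], [-0.0, 0.0, -1.0]]
wrist_force: [0.5, -0.4, -2.7]
grip_width: 0.242
gripper_force: 59.3
```

{"op": "jog_arm", "data": {"motion": [[[0.02, 0, 0.1, 0, 0, 0, -1], [0, 0, 0, 0, 0, 0, -1], [0, 0, 0, 0, 0, 0, -1]]]}}

```text
time_s: 35.95
ee_pos: [0.6423, -0.1001, 0.1573]
eef_rot: [[1.0, 0.0, -0.0], [0.0, -1.0, -0.0], [-0.0, 0.0, -1.0]]
wrist_force: [0.8, -0.4, -2.1]
grip_width: 0.239
gripper_force: 59.3
```

{"op": "jog_arm", "data": {"motion": [[[0, 0, 0.1, 0, 0, 0, -1], [0, 0, 0, 0, 0, 0, -1], [0, 0, 0, 0, 0, 0, -1]]]}}

```text
time_s: 36.2
ee_pos: [0.6423, -0.1001, 0.1563]
eef_rot: [[1.0, 0.0, -0.0], [0.0, -1.0, -0.0], [-0.0, 0.0, -1.0]]
wrist_force: [0.5, -0.3, -2.7]
grip_width: 0.243
gripper_force: 59.3
```

Sliding freely. Down to home at TCP z ≈ 0.1034.

{"op": "jog_arm", "data": {"motion": [[[0.02, 0, 0.2, 0, 0, 0, -1], [0, 0, 0.3, 0, 0, 0, -1], [0, 0, 0.4, 0, 0, 0, -1], [0, 0, 0.4, 0, 0, 0, -1], [0, 0, 0.3, 0, 0, 0, -1], [0, 0, 0, 0, 0, 0, -1]]]}}

```text
time_s: 36.7
ee_pos: [0.6421, -0.1, 0.1393]
eef_rot: [[1.0, 0.0, -0.002], [0.0, -1.0, 0.0], [-0.002, -0.0, -1.0]]
wrist_force: [-0.1, -0.2, -2.6]
grip_width: 0.24
gripper_force: 59.3
```

{"op": "jog_arm", "data": {"motion": [[[0, 0, 0.4, 0, 0, 0, -1], [0, 0, 0.4, 0, 0, 0, -1], [0, 0, 0.4, 0, 0, 0, -1], [0, 0, 0.4, 0, 0, 0, -1], [0, 0, 0.4, 0, 0, 0, -1], [0, 0, 0.4, 0, 0, 0, -1], [0, 0, 0.4, 0, 0, 0, -1], [0, 0, 0.3, 0, 0, 0, -1], [0, 0, 0, 0, 0, 0, -1]]]}}

```text
time_s: 37.45
ee_pos: [0.6423, -0.1, 0.1085]
eef_rot: [[1.0, 0.0, -0.001], [0.0, -1.0, 0.0], [-0.001, -0.0, -1.0]]
wrist_force: [-0.9, -0.1, -2.2]
grip_width: 0.24
gripper_force: 59.3
```

{"op": "jog_arm", "data": {"motion": [[[0, 0, 0.2, 0, 0, 0, -1], [0, 0, 0.2, 0, 0, 0, -1], [0, 0, 0.2, 0, 0, 0, -1], [0, 0, 0.1, 0, 0, 0, -1], [0, 0, 0, 0, 0, 0, -1]]]}}

```text
time_s: 37.87
ee_pos: [0.6426, -0.1001, 0.1035]
eef_rot: [[1.0, 0.0, 0.001], [0.0, -1.0, -0.0], [0.001, 0.0, -1.0]]
wrist_force: [-2.6, 0.8, 4.1]
grip_width: 0.236
gripper_force: 60.4
```

{"op": "jog_arm", "data": {"motion": [[[0, 0, 0, 0, 0, 0, 0], [0, 0, 0, 0, 0, 0, 0], [0, 0, 0, 0, 0, 0, 0], [0, 0, -1.5, 0, 0, 0, 0], [0, 0, -3.3, 0, 0, 0, 0], [0, 0, -3.3, 0, 0, 0, 0], [0, 0, -3.3, 0, 0, 0, 0], [0, 0, -3.3, 0, 0, 0, 0], [-2, 0, 0, 0, 0, 0, 0], [-2, 0, 0, 0, 0, 0, 0]]]}}

```text
time_s: 38.7
ee_pos: [0.604, -0.1003, 0.252]
eef_rot: [[1.0, 0.001, 0.007], [0.001, -1.0, -0.001], [0.007, 0.001, -1.0]]
wrist_force: [-1.3, 0.1, 0.1]
grip_width: 0.505
gripper_force: 0.0
```

{"op": "jog_arm", "data": {"motion": [[[-2.5, 0.1, 0, 0, 0, 0, 1], [-2.5, 0.1, 0, 0, 0, 0, 1], [-2.5, 0.1, 0, 0, 0, 0, 1], [-2.5, 0.1, 0, 0, 0, 0, 1], [-2.5, 0.1, 0, 0, 0, 0, 1], [-2.5, 0.1, 0, 0, 0, 0, 1], [-0.5, 0.1, 0, 0, 0, 0, 1], [0, 0, 0, 0, 0, 0, 1], [0, 0, 0, 0, 0, 0, 1], [0, 0, 0, 0, 0, 0, 1]]]}}

```text
time_s: 39.53
ee_pos: [0.4489, -0.1073, 0.2496]
eef_rot: [[1.0, 0.0, 0.002], [0.0, -1.0, -0.0], [0.002, 0.0, -1.0]]
wrist_force: [0.0, 0.8, 1.2]
grip_width: 0.998
gripper_force: 0.0
```

```bash
cat >> h.py <<'E'
def cyl_mask(KT,c,D,z0,z1):
    P=np.array([proj(KT,[c[0]+D/2*np.cos(t),c[1]+D/2*np.sin(t),z]) for z in(z0,z1) for t in TH])[:,::-1]
    m=np.zeros((420,560),np.uint8); cv2.fillConvexPoly(m,np.round(cv2.convexHull(P.astype(np.float32))*16).astype(np.int32),1,shift=4); return m>0
def cup_fit(camname,label,D,KT,z0=0.,c0=None):
    best=None
    for s in bot.silhouettes(camname,label)[:3]:
        if s["score"]<.3: continue
        reg=np.array(s["region"],bool); x0=at_z(KT,s["pixel"],z0+.035)[:2]
        if c0 is not None and np.linalg.norm(x0-c0)>.08: continue
        f=lambda c:-(lambda m:(m&reg).sum()/max(1,(m|reg).sum()))(cyl_mask(KT,c,D,z0,z0+.07))
        m=minimize(f,x0,method="Nelder-Mead",options=dict(initial_simplex=x0+np.array([[0,0],[.006,0],[0,.006]]),xatol=1e-4,fatol=1e-4))
        if best is None or m.fun<best[1]: best=(m.x,m.fun,s["score"])
    return best
E
python3 - <<'E'
from h import *
print(bot.finger_overhang)
bot.get_image("wrist"); KT=cam("wrist"); o=bot.get_obs(); im=save("wrist","w13.png"); print(o["ee_pos"],o["grip_width"])
for l,D in(("cup66_mid",.066),("cup80_mid",.08)): print(l,cup_fit("wrist",l,D,KT), [(round(d["score"],2),at_z(KT,d["pixel"],.035)[:2]) for d in bot.place_of("wrist",l)[:2]])
for c in("scene","side"):
    bot.get_image(c)
    for l,D in(("cup80_mid",.08),("cup66_mid",.066),("cup52_mid",.052),("cup38_mid",.038)): print(c,l,cup_fit(c,l,D,cam(c)))
E
```

```text
0.025
[ 0.4489 -0.1072  0.2494] 1.0010607451419278
cup66_mid (array([ 0.4493, -0.1035]), np.float64(-0.950044014084507), 0.83) [(0.66, array([ 0.4452, -0.1023]))]
cup80_mid (array([ 0.4488, -0.2538]), np.float64(-0.9574522619505319), 0.64) [(0.83, array([ 0.449 , -0.2574]))]
scene cup80_mid (array([ 0.4475, -0.252 ]), np.float64(-0.9041336851363236), 0.55)
scene cup66_mid (array([ 0.4436, -0.0999]), np.float64(-0.9487534626038782), 0.71)
scene cup52_mid (array([0.4646, 0.2803]), np.float64(-0.9136125654450262), 0.79)
scene cup38_mid (array([0.4485, 0.1077]), np.float64(-0.8775510204081632), 0.51)
side cup80_mid (array([ 0.4505, -0.2581]), np.float64(-0.9684729064039409), 0.91)
side cup66_mid (array([ 0.4505, -0.108 ]), np.float64(-0.8439955106621774), 0.66)
side cup52_mid (array([0.4675, 0.2788]), np.float64(-0.8857715430861723), 0.93)
side cup38_mid (array([0.4515, 0.101 ]), np.float64(-0.8796296296296297), 0.88)
```

{"op": "jog_arm", "data": {"motion": [[[0, -0.33, 2, 0, 0, 0, 1], [0, 0, 3, 0, 0, 0, 1], [0, 0, 3, 0, 0, 0, 1], [0, 0, 3, 0, 0, 0, 1], [0, 0, 3, 0, 0, 0, 1], [0, 0, 2, 0, 0, 0, 1], [0, 0, 1.4, 0, 0, 0, 1], [0, 0, 0, 0, 0, 0, 1], [0, 0, 0, 0, 0, 0, 0], [0, 0, 0, 0, 0, 0, 0]]], "newtons": 30}}

```text
time_s: 41.17
ee_pos: [0.4483, -0.104, 0.0764]
eef_rot: [[1.0, -0.0, 0.002], [-0.0, -1.0, -0.0], [0.002, 0.0, -1.0]]
wrist_force: [-3.6, 1.3, 13.3]
grip_width: 0.759
gripper_force: 29.7
```

{"op": "jog_arm", "data": {"motion": [[[0, 0, 0, 0, 0, 0, 0], [0, 0, 0, 0, 0, 0, 0], [0, 0, 0, 0, 0, 0, 0], [0, 0, -0.5, 0, 0, 0, 0], [0, 0, -0.5, 0, 0, 0, 0], [0, 0, -1, 0, 0, 0, 0], [0, 0, -1, 0, 0, 0, 0], [0, 0, 0, 0, 0, 0, 0]]]}}

```text
time_s: 41.83
ee_pos: [0.4486, -0.1041, 0.1072]
eef_rot: [[1.0, 0.0, 0.004], [0.0, -1.0, -0.001], [0.004, 0.001, -1.0]]
wrist_force: [-0.3, -0.6, -1.6]
grip_width: 0.753
gripper_force: 33.8
```

{"op": "jog_arm", "data": {"motion": [[[0, 0, -2.5, 0, 0, 0, 0], [0, 0, -2.8, 0, 0, 0, 0], [0, 0, -3, 0, 0, 0, 0], [0.05, 3, 0, 0, 0, 0, 0], [0.05, 3, 0, 0, 0, 0, 0], [0, 3, 0, 0, 0, 0, 0], [0, 3, 0, 0, 0, 0, 0], [0, 3.05, 0, 0, 0, 0, 0], [0, 0, 0, 0, 0, 0, 0], [0, 0, 0, 0, 0, 0, 0]]]}}

```text
time_s: 42.67
ee_pos: [0.4481, -0.2553, 0.1878]
eef_rot: [[1.0, -0.003, -0.001], [-0.003, -1.0, 0.001], [-0.001, -0.001, -1.0]]
wrist_force: [-0.2, 0.8, -1.0]
grip_width: 0.759
gripper_force: 34.8
```

{"op": "jog_arm", "data": {"motion": [[[0, 0, 0, 0, 0, 0, 0], [0, 0, 0, 0, 0, 0, 0]]]}}

```text
time_s: 42.83
ee_pos: [0.4482, -0.2532, 0.1881]
eef_rot: [[1.0, 0.001, -0.001], [0.001, -1.0, 0.001], [-0.001, -0.001, -1.0]]
wrist_force: [0.4, 0.2, -1.3]
grip_width: 0.751
gripper_force: 34.8
```

```bash
python3 - <<'E'
from h import *
o=bot.get_obs(); e=np.array(o["ee_pos"]); print(e,o["grip_width"])
for c in("scene","side","wrist"):
    KT=cam(c); im=save(c,c+"_c1.png")
    print(c,"80",cup_fit(c,"cup80_mid",.08,KT,c0=e[:2]),"66",cup_fit(c,"cup66_mid",.066,KT,z0=e[2]-.0764,c0=e[:2]))
E
```

```text
[ 0.4482 -0.2532  0.1881] 0.7509229561985722
scene 80 (array([ 0.446, -0.254]), np.float64(-0.8086040386303776), 0.93) 66 (array([ 0.4448, -0.2508]), np.float64(-0.8065476190476191), 0.82)
side 80 (array([ 0.4483, -0.2554]), np.float64(-0.9174129353233831), 0.93) 66 (array([ 0.4471, -0.2511]), np.float64(-0.8395480225988701), 0.69)
wrist 80 (array([ 0.4491, -0.2547]), np.float64(-0.34232000826360914), 0.65) 66 (array([ 0.4488, -0.2533]), np.float64(-0.9714842450453876), 0.8)
```

{"op": "jog_arm", "data": {"motion": [[[0.1, 0.2, 1, 0, 0, 0, 0], [0, 0, 1.4, 0, 0, 0, 0], [0, 0, 1.4, 0, 0, 0, 0], [0, 0, 0.5, 0, 0, 0, 0], [0, 0, 0.5, 0, 0, 0, 0], [0, 0, 0, 0, 0, 0, 0]]]}}

```text
time_s: 43.78
ee_pos: [0.4491, -0.2562, 0.1394]
eef_rot: [[1.0, 0.0, -0.002], [0.0, -1.0, 0.001], [-0.002, -0.001, -1.0]]
wrist_force: [-0.6, 0.4, -1.3]
grip_width: 0.755
gripper_force: 34.8
```

{"op": "jog_arm", "data": {"motion": [[[0, 0, 0.5, 0, 0, 0, 0], [0, 0, 0.5, 0, 0, 0, 0], [0, 0, 0.5, 0, 0, 0, 0], [0, 0, 0.5, 0, 0, 0, 0], [0, 0, 0.5, 0, 0, 0, 0], [0, 0, 0, 0, 0, 0, 0]]]}}

```text
time_s: 44.28
ee_pos: [0.4489, -0.2559, 0.1143]
eef_rot: [[1.0, 0.0, -0.002], [0.0, -1.0, 0.001], [-0.002, -0.001, -1.0]]
wrist_force: [0.8, -0.1, -1.7]
grip_width: 0.753
gripper_force: 34.8
```

{"op": "jog_arm", "data": {"motion": [[[0, 0, 0.5, 0, 0, 0, 0], [0, 0, 0.5, 0, 0, 0, 0], [0, 0, 0.4, 0, 0, 0, 0], [0, 0, 0.2, 0, 0, 0, 0], [0, 0, 0.2, 0, 0, 0, 0], [0, 0, 0.2, 0, 0, 0, 0], [0, 0, 0, 0, 0, 0, 0], [0, 0, 0, 0, 0, 0, 0]]]}}

```text
time_s: 44.95
ee_pos: [0.4495, -0.2563, 0.0954]
eef_rot: [[1.0, 0.0, 0.0], [0.0, -1.0, -0.0], [0.0, 0.0, -1.0]]
wrist_force: [-0.2, 0.4, -1.7]
grip_width: 0.756
gripper_force: 34.8
```

{"op": "jog_arm", "data": {"motion": [[[0, 0, 0.15, 0, 0, 0, 0], [0, 0, 0, 0, 0, 0, 0], [0, 0, 0, 0, 0, 0, 0]]]}}

```text
time_s: 45.2
ee_pos: [0.4495, -0.2563, 0.094]
eef_rot: [[1.0, 0.0, 0.0], [0.0, -1.0, -0.0], [0.0, 0.0, -1.0]]
wrist_force: [0.5, 0.1, -1.1]
grip_width: 0.754
gripper_force: 34.8
```

{"op": "jog_arm", "data": {"motion": [[[0, 0, 0.1, 0, 0, 0, 1], [0, 0, 0, 0, 0, 0, 1], [0, 0, 0, 0, 0, 0, 1], [0, 0, 0, 0, 0, 0, 1], [0, 0, -1, 0, 0, 0, 1], [0, 0, -3.5, 0, 0, 0, 1], [0, 0, -3.5, 0, 0, 0, 1], [0, 0, -3.5, 0, 0, 0, 1], [0, 0, -3.5, 0, 0, 0, 1], [0, 0, -0.8, 0, 0, 0, 1]]]}}

```text
time_s: 46.03
ee_pos: [0.4517, -0.2576, 0.2579]
eef_rot: [[1.0, 0.0, 0.01], [0.0, -1.0, -0.006], [0.01, 0.006, -1.0]]
wrist_force: [0.8, 0.1, 0.4]
grip_width: 1.0
gripper_force: 0.0
```

{"op": "jog_arm", "data": {"motion": [[[0, 0, 0, 0, 0, 0, 1], [0, 0, 0, 0, 0, 0, 1], [0, 0, 0, 0, 0, 0, 1]]]}}

```text
time_s: 46.28
ee_pos: [0.4486, -0.2558, 0.2494]
eef_rot: [[1.0, 0.0, -0.003], [0.0, -1.0, 0.002], [-0.003, -0.002, -1.0]]
wrist_force: [-0.5, -0.1, -0.1]
grip_width: 1.001
gripper_force: 0.0
```

```bash
python3 - <<'E'
from h import *
o=bot.get_obs(); KT=cam("wrist"); im=save("wrist","w14.png"); print(o["ee_pos"],o["eef_rot"][0])
print("80",cup_fit("wrist","cup80_mid",.08,KT),"66",cup_fit("wrist","cup66_mid",.066,KT,z0=.016))
h=cv2.cvtColor(im,cv2.COLOR_RGB2HSV); m=(h[...,0]>18)&(h[...,0]<32)&(h[...,1]>130)
cyl=lambda c:(m&cyl_mask(KT,c,.066,.07,.086)).sum()/(m|cyl_mask(KT,c,.066,.07,.086)).sum()
ys,xs=np.where(m); print("yellow",m.sum(),xs.min(),xs.max(),ys.min(),ys.max())
for c in("scene","side"):
    K2=cam(c); bot.get_image(c); print(c,"80",cup_fit(c,"cup80_mid",.08,K2),"66",cup_fit(c,"cup66_mid",.066,K2,z0=.016),"52",cup_fit(c,"cup52_mid",.052,K2),"38",cup_fit(c,"cup38_mid",.038,K2))
E
```

```text
[ 0.4486 -0.2558  0.2494] [ 1.      0.0002 -0.0028]
80 (array([ 0.4497, -0.2557]), np.float64(-0.2042275411874417), 0.64) 66 (array([ 0.4493, -0.2558]), np.float64(-0.9293930979769932), 0.66)
yellow 2750 242 316 151 228
scene 80 (array([ 0.4455, -0.2535]), np.float64(-0.45782073813708263), 0.58) 66 None 52 (array([0.4626, 0.2836]), np.float64(-0.8263157894736842), 0.56) 38 (array([0.4486, 0.1076]), np.float64(-0.7857142857142857), 0.52)
side 80 (array([ 0.4486, -0.254 ]), np.float64(-0.6417910447761194), 0.65) 66 (array([ 0.4825, -0.318 ]), np.float64(-0.5102319236016372), 0.73) 52 (array([0.4674, 0.2768]), np.float64(-0.9216867469879518), 0.74) 38 (array([0.4517, 0.1012]), np.float64(-0.9085820895522388), 0.85)
```

View pics/w14.png

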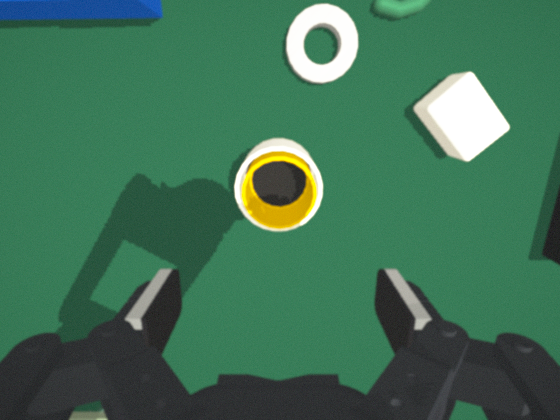

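{"op": "jog_arm", "data": {"motion": [[[0.1, -3.34, 0, 0, 0, 0, 1], [0.1, -3.34, 0, 0, 0, 0, 1], [0.1, -3.34, 0, 0, 0, 0, 1], [0.1, -3.34, 0, 0, 0, 0, 1], [0.1, -3.34, 0, 0, 0, 0, 1], [0.1, -3.34, 0, 0, 0, 0, 1], [0.1, -3.34, 0, 0, 0, 0, 1], [0.1, -3.34, 0, 0, 0, 0, 1], [0.1, -3.34, 0, 0, 0, 0, 1], [0.1, -3.34, 0, 0, 0, 0, 1]]]}}

```text
time_s: 47.77
ee_pos: [0.4592, 0.0793, 0.2512]
eef_rot: [[1.0, 0.0, 0.001], [0.0, -1.0, -0.0], [0.001, 0.0, -1.0]]
wrist_force: [0.7, -0.0, -0.3]
grip_width: 0.999
gripper_force: 0.0
```

{"op": "jog_arm", "data": {"motion": [[[0.1, -3.34, 0, 0, 0, 0, 0.7], [0.1, -3.34, 0, 0, 0, 0, 0.7], [0.1, -3.34, 0, 0, 0, 0, 0.7], [0.1, -3.34, 0, 0, 0, 0, 0.7], [0.1, -3.34, 0, 0, 0, 0, 0.7], [0.1, -3.34, 0, 0, 0, 0, 0.7], [0, 0, 0, 0, 0, 0, 0.7], [0, 0, 0, 0, 0, 0, 0.7], [0, 0, 0, 0, 0, 0, 0.7], [0, 0, 0, 0, 0, 0, 0.7]]]}}

```text
time_s: 48.6
ee_pos: [0.4653, 0.277, 0.2509]
eef_rot: [[1.0, -0.001, -0.0], [-0.001, -1.0, -0.001], [-0.0, 0.001, -1.0]]
wrist_force: [0.3, 0.2, 0.7]
grip_width: 0.85
gripper_force: 0.0
```

```bash
python3 - <<'E'
from h import *
o=bot.get_obs(); KT=cam("wrist"); im=save("wrist","w15.png"); print(o["ee_pos"],o["grip_width"])
print("52",cup_fit("wrist","cup52_mid",.052,KT),[(round(d["score"],2),at_z(KT,d["pixel"],.035)[:2]) for d in bot.place_of("wrist","cup52_mid")[:3]])
print("28mid lookalikes",[(round(d["score"],2),at_z(KT,d["pixel"],.06)[:2]) for d in bot.place_of("wrist","gauge28_mid")[:4]])
E
```

```text
[0.4653 0.277  0.2509] 0.8495865751187854
52 (array([0.4667, 0.2788]), np.float64(-0.960711887172599), 0.58) [(0.63, array([0.4693, 0.2772]))]
28mid lookalikes [(0.97, array([0.4421, 0.2001])), (0.88, array([0.5074, 0.364 ])), (0.16, array([0.5713, 0.3079]))]
```

{"op": "jog_arm", "data": {"motion": [[[0.09, -0.18, 2, 0, 0, 0, 0.5], [0, 0, 3, 0, 0, 0, 0.5], [0, 0, 3, 0, 0, 0, 0.5], [0, 0, 3, 0, 0, 0, 0.5], [0, 0, 3, 0, 0, 0, 0.5], [0, 0, 2, 0, 0, 0, 0.5], [0, 0, 1.2, 0, 0, 0, 0.5], [0, 0, 0, 0, 0, 0, 0.5], [0, 0, 0, 0, 0, 0, -0.5], [0, 0, 0, 0, 0, 0, -0.5]]], "newtons": 30}}

```text
time_s: 49.63
ee_pos: [0.4671, 0.2799, 0.0799]
eef_rot: [[1.0, -0.0, 0.002], [-0.0, -1.0, 0.001], [0.002, -0.001, -1.0]]
wrist_force: [-0.0, -0.2, -2.0]
grip_width: 0.592
gripper_force: 31.4
```

{"op": "jog_arm", "data": {"motion": [[[0, 0, 0, 0, 0, 0, -0.5], [0, 0, 0, 0, 0, 0, -0.5], [0, 0, 0, 0, 0, 0, -0.5]]]}}

```text
time_s: 49.88
ee_pos: [0.4666, 0.28, 0.0796]
eef_rot: [[1.0, 0.0, 0.001], [0.0, -1.0, 0.001], [0.001, -0.001, -1.0]]
wrist_force: [-0.2, -0.2, -1.9]
grip_width: 0.591
gripper_force: 31.4
```

{"op": "jog_arm", "data": {"motion": [[[0, 0, -0.5, 0, 0, 0, -0.5], [0, 0, -0.5, 0, 0, 0, -0.5], [0, 0, -1, 0, 0, 0, -0.5], [0, 0, -3, 0, 0, 0, -0.5], [0, 0, -3, 0, 0, 0, -0.5], [0, 0, -3, 0, 0, 0, -0.5], [0, 0, -3, 0, 0, 0, -0.5], [0, 0, 0, 0, 0, 0, -0.5]]]}}

```text
time_s: 50.55
ee_pos: [0.4692, 0.2816, 0.2264]
eef_rot: [[1.0, 0.0, 0.012], [0.0, -1.0, 0.007], [0.012, -0.007, -1.0]]
wrist_force: [0.7, 0.0, -1.2]
grip_width: 0.592
gripper_force: 32.0
```

{"op": "jog_arm", "data": {"motion": [[[0, 0, -3, 0, 0, 0, -0.5], [-0.11, 3.35, 0, 0, 0, 0, -0.5], [-0.11, 3.35, 0, 0, 0, 0, -0.5], [-0.11, 3.35, 0, 0, 0, 0, -0.5], [-0.11, 3.35, 0, 0, 0, 0, -0.5], [-0.11, 3.35, 0, 0, 0, 0, -0.5], [-0.11, 3.35, 0, 0, 0, 0, -0.5], [-0.11, 3.35, 0, 0, 0, 0, -0.5], [-0.11, 3.35, 0, 0, 0, 0, -0.5], [-0.11, 3.35, 0, 0, 0, 0, -0.5]]]}}

```text
time_s: 51.38
ee_pos: [0.4558, -0.0231, 0.2493]
eef_rot: [[1.0, 0.0, 0.001], [0.0, -1.0, -0.0], [0.001, 0.0, -1.0]]
wrist_force: [0.9, 1.0, -1.0]
grip_width: 0.591
gripper_force: 32.3
```

{"op": "jog_arm", "data": {"motion": [[[-0.11, 3.35, 0, 0, 0, 0, -0.5], [-0.11, 3.35, 0, 0, 0, 0, -0.5], [-0.11, 3.35, 0, 0, 0, 0, -0.5], [-0.11, 3.35, 0, 0, 0, 0, -0.5], [-0.11, 3.35, 0, 0, 0, 0, -0.5], [-0.11, 3.35, 0, 0, 0, 0, -0.5], [-0.11, 3.35, 0, 0, 0, 0, -0.5], [0, 0, 0, 0, 0, 0, -0.5], [0, 0, 0, 0, 0, 0, -0.5], [0, 0, 0, 0, 0, 0, -0.5]]]}}

```text
time_s: 52.22
ee_pos: [0.4485, -0.2557, 0.2489]
eef_rot: [[1.0, -0.0, -0.0], [-0.0, -1.0, 0.001], [-0.0, -0.001, -1.0]]
wrist_force: [-1.2, 0.4, -1.3]
grip_width: 0.595
gripper_force: 32.4
```

```bash
python3 - <<'E'
from h import *
o=bot.get_obs(); e=np.array(o["ee_pos"]); KT=cam("wrist"); im=save("wrist","w16.png"); print(e,o["wrist_force"])
print("52 held",cup_fit("wrist","cup52_mid",.052,KT,z0=e[2]-.0796))
for c in("scene","side"):
    K2=cam(c); bot.get_image(c); print(c,"80",cup_fit(c,"cup80_mid",.08,K2),"52",cup_fit(c,"cup52_mid",.052,K2,z0=e[2]-.0796))
go([.4493,-.2560,.16])
E
```

```text
[ 0.4485 -0.2557  0.2489] [-1.1519  0.4407 -1.3172]
52 held (array([ 0.448 , -0.2556]), np.float64(-0.9638562891496868), 0.83)
scene 80 (array([ 0.4465, -0.2537]), np.float64(-0.5189094107299912), 0.85) 52 (array([ 0.4442, -0.2515]), np.float64(-0.8356164383561644), 0.76)
side 80 (array([ 0.4506, -0.2598]), np.float64(-0.6032064128256514), 0.87) 52 (array([ 0.4487, -0.255 ]), np.float64(-0.7795163584637269), 0.61)
shift cm [0.0351 0.0477 8.9027]
```

{"op": "jog_arm", "data": {"motion": [[[0.12, 0.08, 1.5, 0, 0, 0, -0.5], [0, 0, 2, 0, 0, 0, -0.5], [0, 0, 2, 0, 0, 0, -0.5], [0, 0, 1.5, 0, 0, 0, -0.5], [0, 0, 0.8, 0, 0, 0, -0.5], [0, 0, 0.5, 0, 0, 0, -0.5], [0, 0, 0.5, 0, 0, 0, -0.5], [0, 0, 0.5, 0, 0, 0, -0.5], [0, 0, 0, 0, 0, 0, -0.5]]]}}

```text
time_s: 53.37
ee_pos: [0.45, -0.2568, 0.1556]
eef_rot: [[1.0, 0.0, -0.0], [0.0, -1.0, 0.0], [-0.0, -0.0, -1.0]]
wrist_force: [-0.6, 0.0, -1.6]
grip_width: 0.595
gripper_force: 32.4
```

{"op": "jog_arm", "data": {"motion": [[[0, 0, 0.5, 0, 0, 0, -0.5], [0, 0, 0.5, 0, 0, 0, -0.5], [0, 0, 0.5, 0, 0, 0, -0.5], [0, 0, 0.5, 0, 0, 0, -0.5], [0, 0, 0, 0, 0, 0, -0.5]]]}}

```text
time_s: 53.78
ee_pos: [0.4494, -0.2566, 0.1348]
eef_rot: [[1.0, 0.0, -0.002], [0.0, -1.0, 0.001], [-0.002, -0.001, -1.0]]
wrist_force: [-0.3, 0.5, -1.6]
grip_width: 0.589
gripper_force: 32.4
```

Inside the yellow cup without contact; lower to TCP z ≈ 0.113 and release.

{"op": "jog_arm", "data": {"motion": [[[0, 0, 0.5, 0, 0, 0, -0.5], [0, 0, 0.5, 0, 0, 0, -0.5], [0, 0, 0.5, 0, 0, 0, -0.5], [0, 0, 0.3, 0, 0, 0, -0.5], [0, 0, 0.2, 0, 0, 0, -0.5], [0, 0, 0.15, 0, 0, 0, -0.5], [0, 0, 0, 0, 0, 0, -0.5], [0, 0, 0, 0, 0, 0, -0.5]]]}}

```text
time_s: 54.45
ee_pos: [0.4501, -0.257, 0.1145]
eef_rot: [[1.0, 0.0, 0.0], [0.0, -1.0, -0.0], [0.0, 0.0, -1.0]]
wrist_force: [0.6, 0.7, -1.0]
grip_width: 0.591
gripper_force: 32.4
```

{"op": "jog_arm", "data": {"motion": [[[0, 0, 0, 0, 0, 0, 0.5], [0, 0, 0, 0, 0, 0, 0.5], [0, 0, 0, 0, 0, 0, 0.5], [0, 0, -1, 0, 0, 0, 0.5], [0, 0, -3, 0, 0, 0, 0.5], [0, 0, -3.3, 0, 0, 0, 0.5], [0, 0, -3.3, 0, 0, 0, 0.5], [0, 0, -3.3, 0, 0, 0, 0.5], [0, 0, 0, 0, 0, 0, 0.5], [0, 0, 0, 0, 0, 0, 0.5]]]}}

```text
time_s: 55.28
ee_pos: [0.4509, -0.2574, 0.2563]
eef_rot: [[1.0, 0.0, 0.005], [0.0, -1.0, -0.003], [0.005, 0.003, -1.0]]
wrist_force: [0.5, 0.3, -1.0]
grip_width: 0.75
gripper_force: 0.0
```

```bash
python3 - <<'E'
from h import *
o=bot.get_obs(); KT=cam("wrist"); im=save("wrist","w17.png"); print(o["ee_pos"])
print("80",cup_fit("wrist","cup80_mid",.08,KT),"66",cup_fit("wrist","cup66_mid",.066,KT,z0=.016),"52",cup_fit("wrist","cup52_mid",.052,KT,z0=.032))
for c in("scene","side"):
    K2=cam(c); bot.get_image(c); print(c,"38",cup_fit(c,"cup38_mid",.038,K2))
go([.45,.1045,.25])
E
```

```text
[ 0.4509 -0.2574  0.2563]
80 (array([ 0.449 , -0.2555]), np.float64(-0.24220153519516577), 0.96) 66 None 52 (array([ 0.4516, -0.2581]), np.float64(-0.8607415793942825), 0.69)
scene 38 (array([0.4468, 0.1099]), np.float64(-0.8395904436860068), 0.54)
side 38 (array([0.4519, 0.1014]), np.float64(-0.88268156424581), 0.59)
shift cm [  0.0338 -36.1215   0.2825]
```

{"op": "jog_arm", "data": {"motion": [[[0, -3.28, 0, 0, 0, 0, 0.2], [0, -3.28, 0, 0, 0, 0, 0.2], [0, -3.28, 0, 0, 0, 0, 0.2], [0, -3.28, 0, 0, 0, 0, 0.2], [0, -3.28, 0, 0, 0, 0, 0.2], [0, -3.28, 0, 0, 0, 0, 0.2], [0, -3.28, 0, 0, 0, 0, 0.2], [0, -3.28, 0, 0, 0, 0, 0.2], [0, -3.28, 0, 0, 0, 0, 0.2], [0, -3.28, 0, 0, 0, 0, 0.2]]]}}

```text
time_s: 56.52
ee_pos: [0.4496, 0.0727, 0.2531]
eef_rot: [[1.0, 0.0, -0.0], [0.0, -1.0, -0.0], [-0.0, 0.0, -1.0]]
wrist_force: [1.6, -0.5, 0.6]
grip_width: 0.599
gripper_force: 0.0
```

{"op": "jog_arm", "data": {"motion": [[[0, -3.28, 0, 0, 0, 0, 0.2], [0, 0, 0, 0, 0, 0, 0.2], [0, 0, 0, 0, 0, 0, 0.2], [0, 0, 0, 0, 0, 0, 0.2], [0, 0, 0, 0, 0, 0, 0.2]]]}}

```text
time_s: 56.93
ee_pos: [0.4499, 0.1029, 0.2532]
eef_rot: [[1.0, -0.001, -0.001], [-0.001, -1.0, -0.001], [-0.001, 0.001, -1.0]]
wrist_force: [0.6, 0.4, 0.8]
grip_width: 0.596
gripper_force: 0.0
```

```bash
python3 - <<'E'
from h import *
o=bot.get_obs(); KT=cam("wrist"); im=save("wrist","w18.png"); print(o["ee_pos"],o["grip_width"])
f=cup_fit("wrist","cup38_mid",.038,KT);print("38",f,[(round(d["score"],2),at_z(KT,d["pixel"],.035)[:2]) for d in bot.place_of("wrist","cup38_mid")[:3]])
go([*f[0],.08])
E
```

```text
[0.4499 0.1029 0.2532] 0.5962917218992224
38 (array([0.4516, 0.1043]), np.float64(-0.894767107533065), 0.96) [(0.65, array([0.4484, 0.1056]))]
shift cm [ 0.157  -0.1449 17.3367]
```

{"op": "jog_arm", "data": {"motion": [[[0.07, -0.14, 2, 0, 0, 0, 0.2], [0, 0, 3, 0, 0, 0, 0.2], [0, 0, 3, 0, 0, 0, 0.2], [0, 0, 3, 0, 0, 0, 0.2], [0, 0, 3, 0, 0, 0, 0.2], [0, 0, 2, 0, 0, 0, 0.2], [0, 0, 1.3, 0, 0, 0, 0.2], [0, 0, 0, 0, 0, 0, 0.2], [0, 0, 0, 0, 0, 0, -0.8], [0, 0, 0, 0, 0, 0, -0.8]]]}}

```text
time_s: 57.92
ee_pos: [0.4515, 0.105, 0.0812]
eef_rot: [[1.0, -0.001, 0.002], [-0.001, -1.0, 0.0], [0.002, -0.0, -1.0]]
wrist_force: [0.7, -0.3, -1.1]
grip_width: 0.437
gripper_force: 30.1
```

{"op": "jog_arm", "data": {"motion": [[[0, 0, 0, 0, 0, 0, -0.8], [0, 0, 0, 0, 0, 0, -0.8], [0, 0, 0, 0, 0, 0, -0.8], [0, 0, 0, 0, 0, 0, -0.8]]]}}

```text
time_s: 58.25
ee_pos: [0.4509, 0.1054, 0.0809]
eef_rot: [[1.0, 0.0, 0.001], [0.0, -1.0, 0.0], [0.001, -0.0, -1.0]]
wrist_force: [-0.3, -0.5, -0.7]
grip_width: 0.436
gripper_force: 30.1
```

{"op": "jog_arm", "data": {"motion": [[[0, 0, -0.5, 0, 0, 0, -0.8], [0, 0, -0.5, 0, 0, 0, -0.8], [0, 0, -2, 0, 0, 0, -0.8], [0, 0, -3, 0, 0, 0, -0.8], [0, 0, -3, 0, 0, 0, -0.8], [0, 0, -3, 0, 0, 0, -0.8], [0, 0, -3, 0, 0, 0, -0.8], [0, 0, -3, 0, 0, 0, -0.8], [0, 0, 0, 0, 0, 0, -0.8], [0, 0, 0, 0, 0, 0, -0.8]]]}}

```text
time_s: 59.08
ee_pos: [0.4513, 0.1055, 0.2624]
eef_rot: [[1.0, 0.0, 0.005], [0.0, -1.0, 0.001], [0.005, -0.001, -1.0]]
wrist_force: [0.2, -0.9, -1.1]
grip_width: 0.435
gripper_force: 30.5
```

{"op": "jog_arm", "data": {"motion": [[[-0.13, 3.29, 0, 0, 0, 0, -0.8], [0, 3.29, 0, 0, 0, 0, -0.8], [0, 3.29, 0, 0, 0, 0, -0.8], [0, 3.29, 0, 0, 0, 0, -0.8], [0, 3.29, 0, 0, 0, 0, -0.8], [0, 3.29, 0, 0, 0, 0, -0.8], [0, 3.29, 0, 0, 0, 0, -0.8], [0, 3.29, 0, 0, 0, 0, -0.8], [0, 3.29, 0, 0, 0, 0, -0.8], [0, 3.29, 0, 0, 0, 0, -0.8]]]}}

```text
time_s: 59.92
ee_pos: [0.4482, -0.2249, 0.2588]
eef_rot: [[1.0, -0.0, -0.003], [-0.0, -1.0, 0.002], [-0.003, -0.002, -1.0]]
wrist_force: [0.8, -0.1, -1.0]
grip_width: 0.438
gripper_force: 30.6
```

{"op": "jog_arm", "data": {"motion": [[[0, 3.3, 0, 0, 0, 0, -0.8], [0, 0, 0, 0, 0, 0, -0.8], [0, 0, 0, 0, 0, 0, -0.8], [0, 0, 0, 0, 0, 0, -0.8], [0, 0, 0, 0, 0, 0, -0.8]]]}}

```text
time_s: 60.33
ee_pos: [0.449, -0.2555, 0.2597]
eef_rot: [[1.0, 0.001, -0.002], [0.001, -1.0, 0.001], [-0.002, -0.001, -1.0]]
wrist_force: [-0.0, 0.1, -0.8]
grip_width: 0.436
gripper_force: 30.7
```

```bash
python3 - <<'E'
from h import *
o=bot.get_obs(); e=np.array(o["ee_pos"]); KT=cam("wrist"); im=save("wrist","w19.png"); print(e,o["wrist_force"])
print("38",cup_fit("wrist","cup38_mid",.038,KT,z0=e[2]-.0809),"52",cup_fit("wrist","cup52_mid",.052,KT,z0=.032))
for c in("scene","side"):
    K2=cam(c); bot.get_image(c); print(c,"80",cup_fit(c,"cup80_mid",.08,K2,c0=e[:2]),"38",cup_fit(c,"cup38_mid",.038,K2,z0=e[2]-.0809),"52",cup_fit(c,"cup52_mid",.052,K2,z0=.032))
go([.4496,-.257,.19])
E
```

```text
[ 0.449  -0.2555  0.2597] [-0.0246  0.0619 -0.7782]
38 (array([ 0.4496, -0.255 ]), np.float64(-0.9635742072380055), 0.84) 52 (array([ 0.4517, -0.2576]), np.float64(-0.6883116883116883), 0.82)
scene 80 (array([ 0.4493, -0.2548]), np.float64(-0.5165217391304348), 0.74) 38 (array([ 0.4468, -0.2546]), np.float64(-0.6672694394213382), 0.77) 52 (array([ 0.436 , -0.2472]), np.float64(-0.5902668759811617), 0.65)
side 80 (array([ 0.4507, -0.2587]), np.float64(-0.6473526473526473), 0.93) 38 (array([ 0.4525, -0.2624]), np.float64(-0.7771084337349398), 0.58) 52 (array([ 0.4744, -0.3029]), np.float64(-0.4902654867256637), 0.7)
shift cm [0.0128 0.0377 7.0467]
```

{"op": "jog_arm", "data": {"motion": [[[0.07, 0.1, 1.5, 0, 0, 0, -0.8], [0, 0, 2, 0, 0, 0, -0.8], [0, 0, 2, 0, 0, 0, -0.8], [0, 0, 1.5, 0, 0, 0, -0.8], [0, 0, 0.5, 0, 0, 0, -0.8], [0, 0, 0.4, 0, 0, 0, -0.8], [0, 0, 0.4, 0, 0, 0, -0.8], [0, 0, 0.4, 0, 0, 0, -0.8], [0, 0, 0, 0, 0, 0, -0.8]]]}}

```text
time_s: 61.63
ee_pos: [0.4502, -0.2577, 0.1734]
eef_rot: [[1.0, 0.0, 0.0], [0.0, -1.0, -0.0], [0.0, 0.0, -1.0]]
wrist_force: [-0.6, -0.3, -0.8]
grip_width: 0.437
gripper_force: 30.7
```

{"op": "jog_arm", "data": {"motion": [[[0, 0, 0.5, 0, 0, 0, -0.8], [0, 0, 0.5, 0, 0, 0, -0.8], [0, 0, 0.5, 0, 0, 0, -0.8], [0, 0, 0.5, 0, 0, 0, -0.8], [0, 0, 0, 0, 0, 0, -0.8]]]}}

```text
time_s: 62.05
ee_pos: [0.4495, -0.2573, 0.1522]
eef_rot: [[1.0, 0.0, -0.002], [0.0, -1.0, 0.001], [-0.002, -0.001, -1.0]]
wrist_force: [-1.2, 0.4, -1.8]
grip_width: 0.436
gripper_force: 30.7
```

{"op": "jog_arm", "data": {"motion": [[[0, 0, 0.5, 0, 0, 0, -0.8], [0, 0, 0.5, 0, 0, 0, -0.8], [0, 0, 0.5, 0, 0, 0, -0.8], [0, 0, 0.3, 0, 0, 0, -0.8], [0, 0, 0.2, 0, 0, 0, -0.8], [0, 0, 0.15, 0, 0, 0, -0.8], [0, 0, 0, 0, 0, 0, -0.8], [0, 0, 0, 0, 0, 0, -0.8]]]}}

```text
time_s: 62.72
ee_pos: [0.4502, -0.2578, 0.132]
eef_rot: [[1.0, 0.0, 0.0], [0.0, -1.0, -0.0], [0.0, 0.0, -1.0]]
wrist_force: [0.0, 0.2, -1.3]
grip_width: 0.437
gripper_force: 30.7
```

{"op": "jog_arm", "data": {"motion": [[[0, 0, 0, 0, 0, 0, 0.2], [0, 0, 0, 0, 0, 0, 0.2], [0, 0, 0, 0, 0, 0, 0.2], [0, 0, -1, 0, 0, 0, 0.2], [0, 0, -3, 0, 0, 0, 0.2], [0, 0, -3, 0, 0, 0, 0.2], [0, 0, -3, 0, 0, 0, 0.2], [0, 0, -2, 0, 0, 0, 0.2], [0, 0, 0, 0, 0, 0, 0.2], [0, 0, 0, 0, 0, 0, 0.2]]]}}

```text
time_s: 63.55
ee_pos: [0.4505, -0.258, 0.2537]
eef_rot: [[1.0, 0.0, 0.003], [0.0, -1.0, -0.002], [0.003, 0.002, -1.0]]
wrist_force: [-0.1, 0.1, -0.1]
grip_width: 0.598
gripper_force: 0.0
```

{"op": "jog_arm", "data": {"motion": [[[-1, -1, 0, 0, 0, 0, 0.2], [-1, -1, 0, 0, 0, 0, 0.2], [0, 0, 0, 0, 0, 0, 0.2], [0, 0, 0, 0, 0, 0, 0.2], [0, 0, 0, 0, 0, 0, 0.2]]]}}

```text
time_s: 63.97
ee_pos: [0.4304, -0.238, 0.2514]
eef_rot: [[1.0, 0.0, -0.0], [0.0, -1.0, 0.0], [-0.0, -0.0, -1.0]]
wrist_force: [0.2, -0.0, 0.2]
grip_width: 0.6
gripper_force: 0.0
```

```bash
python3 - <<'E'
from h import *
o=bot.get_obs(); print(o["ee_pos"],o["time_s"])
# expected vs seen colour of stacked rims, in each camera
for c in("scene","side","wrist"):
    KT=cam(c); im=save(c,c+"_end.png"); h=cv2.cvtColor(im,cv2.COLOR_RGB2HSV)
    for n,D,lo,hi,z0 in(("66 yellow",.066,18,32,.016),("52 green",.052,50,68,.032),("38 red",.038,174,8,.048)):
        m=(h[...,1]>130)&(h[...,2]>70)&(((h[...,0]>=lo)&(h[...,0]<=hi)) if lo<hi else ((h[...,0]>=lo)|(h[...,0]<=hi)))
        q=proj(KT,[.4495,-.257,.09]).astype(int); w=np.zeros_like(m); w[max(0,q[0]-60):q[0]+60,max(0,q[1]-60):q[1]+60]=1; ys,xs=np.where(m&w)
        band=cyl_mask(KT,(.4495,-.257),D,z0+.054,z0+.07); by,bx=np.where(band)
        print(c,n,len(xs),"seen rows/cols",(ys.min(),ys.max(),xs.min(),xs.max()) if len(xs) else None,"expected",(by.min(),by.max(),bx.min(),bx.max()))
    for l in("gauge40_foot","gauge28_foot","gauge22_foot"):
        print(c,l,[(round(d["score"],2),at_z(KT,d["pixel"],.006)[:2]) for d in bot.place_of(c,l)[:2]])
E
```

```text
[ 0.4304 -0.238   0.2514] 63.9667
scene 66 yellow 205 seen rows/cols (np.int64(243), np.int64(267), np.int64(186), np.int64(211)) expected (np.int64(244), np.int64(268), np.int64(185), np.int64(212))
scene 52 green 88 seen rows/cols (np.int64(243), np.int64(261), np.int64(186), np.int64(207)) expected (np.int64(242), np.int64(262), np.int64(187), np.int64(209))
scene 38 red 202 seen rows/cols (np.int64(240), np.int64(255), np.int64(188), np.int64(203)) expected (np.int64(240), np.int64(256), np.int64(188), np.int64(205))
scene gauge40_foot []
scene gauge28_foot [(0.77, array([0.4466, 0.2106])), (0.7, array([0.5149, 0.3625]))]
scene gauge22_foot []
side 66 yellow 178 seen rows/cols (np.int64(180), np.int64(196), np.int64(356), np.int64(380)) expected (np.int64(178), np.int64(196), np.int64(355), np.int64(380))
side 52 green 91 seen rows/cols (np.int64(176), np.int64(190), np.int64(360), np.int64(378)) expected (np.int64(174), np.int64(190), np.int64(359), np.int64(379))
side 38 red 154 seen rows/cols (np.int64(171), np.int64(183), np.int64(363), np.int64(376)) expected (np.int64(171), np.int64(183), np.int64(362), np.int64(377))
side gauge40_foot [(0.62, array([ 0.7013, -0.1559])), (0.2, array([ 0.4834, -0.3477]))]
side gauge28_foot [(0.94, array([0.441 , 0.2019])), (0.21, array([ 0.5039, -0.4232]))]
side gauge22_foot []
wrist 66 yellow 1263 seen rows/cols (np.int64(131), np.int64(208), np.int64(262), np.int64(336)) expected (np.int64(132), np.int64(209), np.int64(262), np.int64(339))
wrist 52 green 479 seen rows/cols (np.int64(140), np.int64(205), np.int64(271), np.int64(332)) expected (np.int64(142), np.int64(207), np.int64(270), np.int64(334))
wrist 38 red 1646 seen rows/cols (np.int64(150), np.int64(202), np.int64(280), np.int64(329)) expected (np.int64(153), np.int64(205), np.int64(278), np.int64(328))
wrist gauge40_foot []
wrist gauge28_foot []
wrist gauge22_foot []
```

```bash
python3 - <<'E'
from h import *
for c in("scene","side"):
    KT=cam(c); im=cv2.cvtColor(cv2.imread(f"pics/{c}_end.png"),cv2.COLOR_BGR2RGB); h=cv2.cvtColor(im,cv2.COLOR_RGB2HSV)
    for n,P,f in(("40",(.643,.125),lambda h:(h[...,1]<70)&(h[...,2]>120)),("28",(.6445,-.025),lambda h:(h[...,0]>48)&(h[...,0]<70)&(h[...,1]>150)),("22",(.6447,-.1),lambda h:((h[...,0]>174)|(h[...,0]<8))&(h[...,1]>130))):
        m=f(h); b=cyl_mask(KT,P,.022,.069,.124); big=cv2.dilate(b.astype(np.uint8),np.ones((15,15)))>0
        ys,xs=np.where(m&big); by,bx=np.where(b); print(c,n,"seen",(ys.min(),ys.max(),xs.min(),xs.max(),len(ys)),"expected",(by.min(),by.max(),bx.min(),bx.max(),len(by)),"iou",round((m&b).sum()/b.sum(),2))
E
```

```text
scene 40 seen (np.int64(183), np.int64(206), np.int64(325), np.int64(343), 292) expected (np.int64(184), np.int64(203), np.int64(332), np.int64(341), 163) iou 0.98
scene 28 seen (np.int64(217), np.int64(232), np.int64(299), np.int64(312), 77) expected (np.int64(215), np.int64(235), np.int64(306), np.int64(315), 183) iou 0.42
scene 22 seen (np.int64(234), np.int64(251), np.int64(284), np.int64(298), 107) expected (np.int64(233), np.int64(253), np.int64(291), np.int64(300), 197) iou 0.52
side 40 seen (np.int64(200), np.int64(229), np.int64(206), np.int64(227), 383) expected (np.int64(200), np.int64(223), np.int64(209), np.int64(220), 233) iou 0.97
side 28 seen (np.int64(177), np.int64(202), np.int64(255), np.int64(269), 141) expected (np.int64(176), np.int64(198), np.int64(254), np.int64(262), 198) iou 0.68
side 22 seen (np.int64(166), np.int64(191), np.int64(274), np.int64(287), 145) expected (np.int64(165), np.int64(186), np.int64(273), np.int64(282), 187) iou 0.74
```

Handles match their home heights, so I'm handing in.

```bash
python3 -c "
from plant import bot
print(bot.finish_job())"
```

```text
the job is handed in; nothing more can be done
None
```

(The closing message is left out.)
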